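# Turn two lidded sample dishes over and stack them in the slanted rack

### The job

Put the two lidded sample dishes away upside down: pinch each by its pair of grip tabs so that base and lid stay closed together, turn it over and lean it in the middle of the white slanted rack, lid against the backrest and tabs uppermost, first the blue-lidded dish, then the orange-lidded (amber) one squarely on top of it. The rack's ledge is clamped at an unknown height, so feel for it and set each dish down gently on it, without dropping or pressing hard, and let go. Leave everything else on the bench where it stands.

Things in the scene. Friction and masses are not known exactly. Their poses are not given: they have to be found in the camera images.
- blue_dish (a point): Centre, half-way up, of the blue dish: square lidded dish, white base, blue lid, closed 96 (x) x 90 (y) x 38 (z) mm, about 230 g. Own z runs from base to lid, own -x to its grip tabs. The lid is a loose cap with 1.5 mm play. At the start it leans on its stand, lid outwards, tabs uppermost: own x points 50 deg below level, roughly to the robot's left, so fingers pointing along it are 40 deg off vertical.
- blue_tab (a point): Point to pinch on the blue dish, same axes: the base's tab and the lid's tab lie face to face, each 40 mm wide (y) and 6 thick, together 12 mm about the dish's mid-plane; they reach from 48 to 93 mm from the dish centre along -x, and this point is 72 mm from it. Pinched across the 12 mm (along z), both parts are held.
- blue_cover (a point): The blue dish's loose blue lid: a point that coincides, axes too, with the dish's centre while it is closed.
- blue_base: The blue dish's white base, origin and axes as blue_dish.
- blue_lid: The blue dish's blue lid, origin and axes as blue_cover.
- blue_stand: Fixed aluminium slanted stand of the blue dish, same slope as the rack, 100 mm wide, foot plate 200 mm long; origin on the table, 36 mm below the corner of backrest and ledge; its slope falls along its own x. Backrest 66 mm up the slope, ledge 46 mm out.
- amber_dish (a point): Centre, half-way up, of the amber dish: square lidded dish, white base, orange lid, closed 96 (x) x 90 (y) x 38 (z) mm, about 230 g. Own z runs from base to lid, own -x to its grip tabs. The lid is a loose cap with 1.5 mm play. At the start it leans on its stand, lid outwards, tabs uppermost: own x points 50 deg below level, roughly to the robot's left, so fingers pointing along it are 40 deg off vertical.
- amber_tab (a point): Point to pinch on the amber dish, same axes: the base's tab and the lid's tab lie face to face, each 40 mm wide (y) and 6 thick, together 12 mm about the dish's mid-plane; they reach from 48 to 93 mm from the dish centre along -x, and this point is 72 mm from it. Pinched across the 12 mm (along z), both parts are held.
- amber_cover (a point): The amber dish's loose orange lid: a point that coincides, axes too, with the dish's centre while it is closed.
- amber_base: The amber dish's white base, origin and axes as amber_dish.
- amber_lid: The amber dish's orange lid, origin and axes as amber_cover.
- amber_stand: Fixed aluminium slanted stand of the amber dish, same slope as the rack, 100 mm wide, foot plate 200 mm long; origin on the table, 36 mm below the corner of backrest and ledge; its slope falls along its own x. Backrest 66 mm up the slope, ledge 46 mm out.
- rack_foot (a point): Point on the face of the white slanted rack's backrest, mid-width, 36 mm above the table. x runs down the slope (50 deg below level, roughly to the robot's left), y across, z out of the backrest, which is 100 mm wide and reaches 92 mm up the slope (-x) from here. A dish leaning lid-down on it has its centre 19 mm out and 48 mm up the slope from the ledge; the next lies 38 mm further out.
- rack: The fixed white rack, foot plate 200 x 100 mm; origin 36 mm below rack_foot. Its dark ledge, square to the backrest, 88 mm deep, carries the dishes' edges; it is clamped with its upper face anywhere from 0 to 36 mm up the slope from rack_foot, not reported: feel for it. Its tread is sprung and gives 4 mm under 16 N. Neighbouring tabs are 26 mm apart: open the fingers only a little to let go.
- solvent: bystander: amber bottle, 68 mm across, 150 mm high; origin under it
- jar: bystander: white jar, 60 mm across, 75 mm high; origin under it
- beaker: bystander: glass beaker, 70 mm across, 85 mm high; origin under it
- driver: bystander: red screwdriver lying along its x, 170 mm long
- vials: bystander: blue vial block 70 x 120 x 48 mm; origin under it
- timer: bystander: grey timer 50 x 75 x 22 mm; origin under it
Not all that is in view belongs to the job. Several things have the shape of the blue_lid; the one meant has the colours described above. Leave any yellow look-alike of the amber_base alone.

How it is judged (in metres and radians):
On the way, in this order (a step that is already met when the one before it is completed fails the run):
1. the blue dish lies closed, lid down, on the rack's backrest, released (z of blue_dish in the frame of rack_foot between 0.014 and 0.024 m and x of blue_dish in the frame of rack_foot between -0.092 and -0.04 m and y of blue_dish in the frame of rack_foot between -0.015 and 0.015 m and x of blue_tab in the frame of rack_foot below -0.108 m and angle between blue_dish's own z axis and vertical above 2 rad and angle between the z axis of blue_dish and the z axis of rack_foot, either way round below 0.12 rad and distance between blue_dish and blue_cover below 0.005 m and angle between the z axis of blue_dish and the z axis of blue_cover, either way round below 0.08 rad and contact force between the fingers and blue_base below 0.05 N and contact force between the fingers and blue_lid below 0.05 N and linear speed of each of blue_base, blue_lid below 0.02 m/s), for 0.2 s.
2. the amber dish lies closed, lid down, squarely on the blue one, released (z of amber_dish in the frame of rack_foot between 0.05 and 0.064 m and x of amber_dish in the frame of rack_foot between -0.092 and -0.04 m and y of amber_dish in the frame of rack_foot between -0.015 and 0.015 m and x of amber_tab in the frame of rack_foot below -0.108 m and angle between amber_dish's own z axis and vertical above 2 rad and angle between the z axis of amber_dish and the z axis of rack_foot, either way round below 0.12 rad and distance between amber_dish and amber_cover below 0.005 m and angle between the z axis of amber_dish and the z axis of amber_cover, either way round below 0.08 rad and contact force between the fingers and amber_base below 0.05 N and contact force between the fingers and amber_lid below 0.05 N and linear speed of each of amber_base, amber_lid below 0.02 m/s), for 0.2 s.
At the end, for the whole second after the job is handed in: Both dishes rest released in the rack, closed (lid within 5 mm and 0.08 rad of its place), inverted, tabs up the slope, parallel to the bed within 0.12 rad, within 15 mm of mid-width, centres 40 to 92 mm up the slope from rack_foot: blue 19 mm (+-5) out from the backrest, amber on it at 57 mm (+-7) (all of step 1 and all of step 2); the robot touches nothing.
It fails at once if a dish comes open (lid shifted more than 8 mm or tipped more than 0.15 rad on its base) (distance between blue_dish and blue_cover above 0.008 m or angle between the z axis of blue_dish and the z axis of blue_cover, either way round above 0.15 rad or distance between amber_dish and amber_cover above 0.008 m or angle between the z axis of amber_dish and the z axis of amber_cover, either way round above 0.15 rad).
It fails at once if a dish is dropped (faster than 0.22 m/s while not gripped, fingers under 5 N) ((linear speed of blue_base above 0.22 m/s and contact force between the fingers and blue_base below 5 N and contact force between the fingers and blue_lid below 5 N) or (linear speed of amber_base above 0.22 m/s and contact force between the fingers and amber_base below 5 N and contact force between the fingers and amber_lid below 5 N)).
It fails at once if a dish is pressed on the rack or on the other dish with more than 35 N (contact force between any of blue_base, blue_lid, amber_base, amber_lid and rack above 35 N or contact force between any of amber_base, amber_lid and blue_base above 35 N or contact force between any of amber_base, amber_lid and blue_lid above 35 N).
It fails at once if something else on the table is moved by more than 30 mm (distance of any of solvent, jar, beaker, driver, vials, timer from where it was at the start of the episode above 0.03 m).
It also fails if it takes over 72 s, if anything falls off the work surface, if the arm or the gripper's body presses on something with over 40 N, if the wrist force passes 120 N, or if a joint passes its speed limit or range.

### The arm

A 6-joint arm with a two-finger parallel gripper is mounted at the origin on the work surface. World frame = base frame: x ahead of the robot, y to its left, z up, the work surface at z = 0. Lengths are in mm, angles in rad, forces in N, time in s.
With the tool pointing down it reaches from about 350 to 800 mm from the base axis. Payload 7.3 kg.
Tool frame: the origin (TCP) lies between the finger pads; the fingertips stand 11 mm ahead of it and the grasp point (between the pads) lies 8 mm behind it; z points along the fingers, x is the direction in which the jaws open and shut, and the axes are right-handed (so a half turn about z gives the same grasp; the last joint's range is limited). The gripper opens to 85 mm and grips with 20 to 120 N. Pads are 22 mm wide; open, the fingers measure 114 mm over their backs; the gripper's body (76 mm by 85 mm) begins 54 mm behind the grasp point. The pads swing forward as they close: fully open they stand 13 mm farther back than shut.
Start: joints at [-1.394, 0.342, 1.524, -0, 1.275, -0.146], TCP at [166.565, -497.895, 242.322] pointing down, gripper open.
Joint ranges: [-2.53, 2.53], [-0.77, 2.02], [0.04, 2.7], [-1, 4.14], [0.28, 2.66], [-3.11, 3.11]. Speed limits (rad/s): [2.57, 2.57, 3.14, 3.14, 3.14, 3.14].

### API

Orientations are given as a 3x3 rotation matrix whose columns are the frame's x, y, z axes.
In Python, from bench import status, viewer, job gives the robot as it stands.
- The arm moves only by the shell command python3 -m pendant 'ROWS' [OPENING] [FORCE]. ROWS is JSON, a list of rows, each an object with "offset": the shift along the tool's x, y, z in mm, a list of three; "dr": the turn, a rotation vector about the tool's x, y, z in degrees, a list of three. In form: [{"offset": [dx, dy, dz], "dr": [wx, wy, wz]}, ...]. A call has 1 to 8 rows; each row shifts and turns the commanded pose from where the row before left it, along the tool's axes as they then stand; what a row does not reach is not made up. A row lasts 1/8 s, in which the tool goes at most 62.5 mm and 10.7 degrees, less where a joint would pass 70% of its speed; a pose out of reach is approached as far as the arm can. A call is refused whole if a number of a shift passes 62.5 or a number of a turn 10.7, either way. A call with a gripper value outside its range is refused whole. OPENING is the gripper command: -1 is fully open, 1 is shut, values between are in proportion, set as the call begins (- or left out, the last holds). The fingers move at their own pace and stop on an object; FORCE is the grip in N (left out, the last holds). Time passes only in rows, so rows that do not move let the fingers close. It gives the time, the measured TCP pose, the force and the opening at its end, in the units of the state.
- status.state(): the state, without advancing time (a new reading comes with each control period).
- viewer.get_image(name): name is "side" or "top"; returns a dict with "color" (400x640x3 uint8, red, green, blue), "intrinsics" (3x3 intrinsics, pixels), "position" and "attitude" of the camera in the world. Camera axes: x right, y up, looking along -z (the intrinsics and any distortion apply to the point x, -y, -z); pixel columns grow to the right and rows downward; lengths in mm; the calibration is good to about 2 mm. A picture is of the moment at which its call begins. There is no depth.
- job.close_job(): hands the job in, once; it reports no verdict.
The state is a dict: "time": time; "joint_pos": joint angles; "qvel": joint speeds; "joint_torque": joint torques, N m; "ee_pos": TCP position; "tool_rot": TCP orientation; "force": force on the tool from outside, world axes, zero at the start; "torque": the same for the moment, N m; "width": finger opening in mm.
Only numpy, scipy, OpenCV 4.12 (cv2) and the standard library are available. Lean on these libraries where they do the work, as an engineer would, in place of code of your own. Each camera call takes 0.05 s, during which the arm holds its last target.

## Working session

There is one attempt and no reset: what is moved stays moved. The work goes in short steps, Python scripts to look and compute and a shell command to move; the robot and the scene stay as the last step left them, time stands still between calls to the robot, and variables do not carry over. Pictures are saved under pics/ and viewed, and the job is handed in when it is done.

```bash
ls; mkdir -p pics
python3 - <<'E'
from bench import status, viewer
import cv2,numpy as np
s=status.state()
for k,v in s.items(): print(k,np.round(v,3).tolist())
for n in("side","top"):
    im=viewer.get_image(n); cv2.imwrite(f"pics/{n}0.png",im["color"][:,:,::-1]); print(n,im["intrinsics"],im["position"],im["attitude"],im.keys())
E
```

```text
pics
time 0.0
joint_pos [-1.394, 0.343, 1.525, -0.0, 1.275, -0.146]
qvel [0.001, -0.0, 0.0, -0.0, 0.002, -0.001]
joint_torque [0.001, -43.368, -24.601, -0.0, 0.008, -0.0]
ee_pos [166.488, -497.498, 241.625]
tool_rot [[0.317, -0.948, -0.0], [-0.948, -0.317, 0.002], [-0.002, -0.0, -1.0]]
force [0.328, -0.548, 0.19]
torque [0.053, -0.01, -0.045]
width 85.192
side [[488.60382573   0.         316.30141974]
 [  0.         488.60382573 201.08544595]
 [  0.           0.           1.        ]] [-240.14672136  920.51809186 1023.47893551] [[-0.80027285  0.35059819 -0.48646097]
 [-0.59963118 -0.47116474  0.64687421]
 [-0.00241033  0.80937303  0.58728995]] dict_keys(['color', 'intrinsics', 'position', 'attitude'])
top [[439.17962487   0.         315.22573211]
 [  0.         439.17962487 197.50193844]
 [  0.           0.           1.        ]] [ 394.35153468  -64.29661945 1201.48076271] [[-0.01184371  0.99667017 -0.08067401]
 [-0.99973596 -0.01021403  0.02058372]
 [ 0.01969118  0.0808965   0.99652798]] dict_keys(['color', 'intrinsics', 'position', 'attitude'])
```

View pics/side0.png

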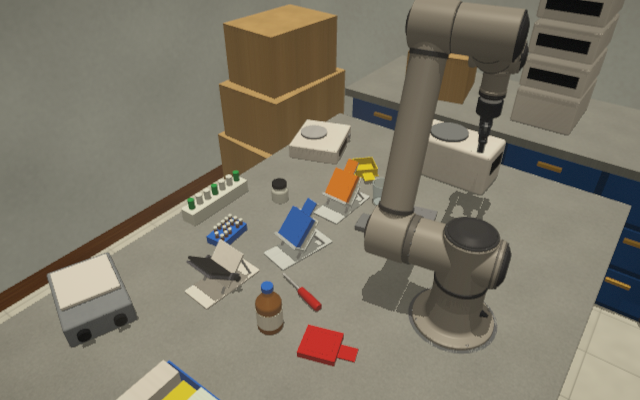

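View pics/top0.png

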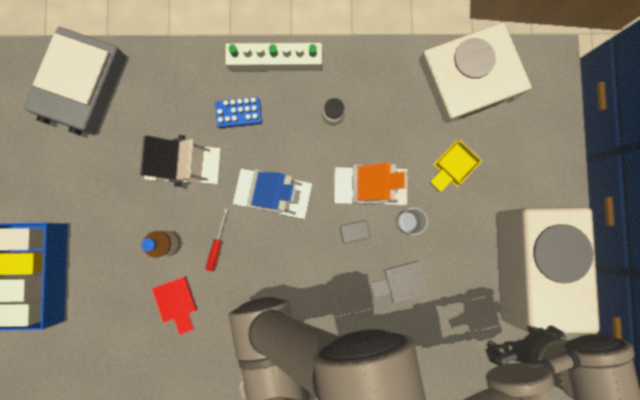

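Run:
```python
import cv2,numpy as np
t=cv2.imread("pics/top0.png"); s=cv2.imread("pics/side0.png")
cv2.imwrite("pics/crop_top.png",cv2.resize(t[125:225,130:330],None,fx=4,fy=4,interpolation=cv2.INTER_CUBIC))
cv2.imwrite("pics/crop_top2.png",cv2.resize(t[130:230,320:490],None,fx=4.5,fy=4.5,interpolation=cv2.INTER_CUBIC))
cv2.imwrite("pics/crop_side.png",cv2.resize(s[150:310,180:390],None,fx=3.75,fy=3.75,interpolation=cv2.INTER_CUBIC))
```

```text
(no output)
```

View pics/crop_top.png

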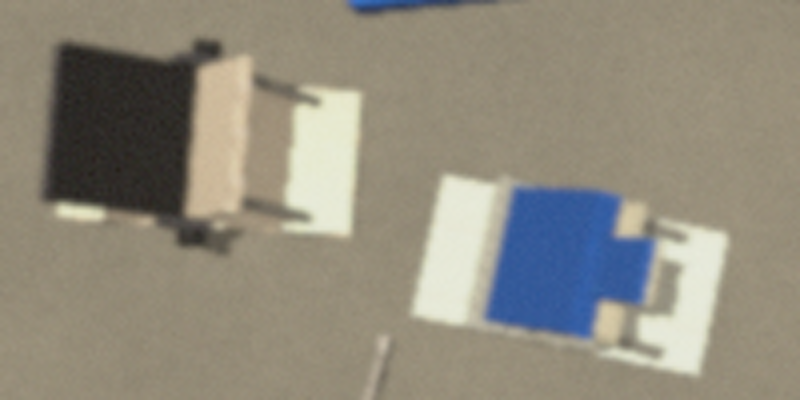

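View pics/crop_top2.png

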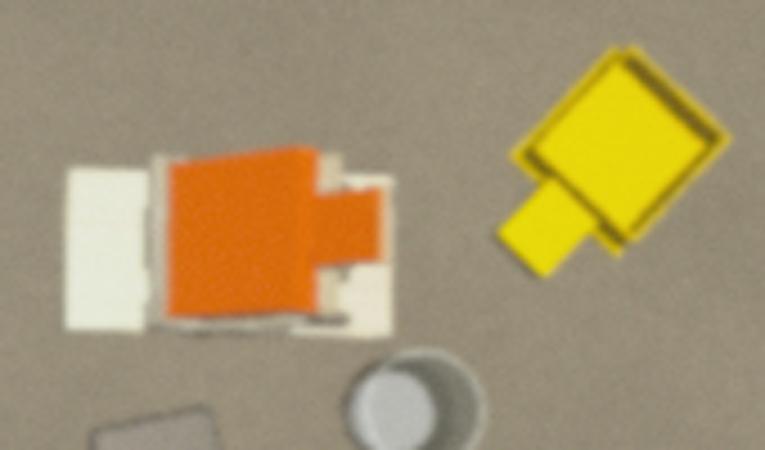

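View pics/crop_side.png

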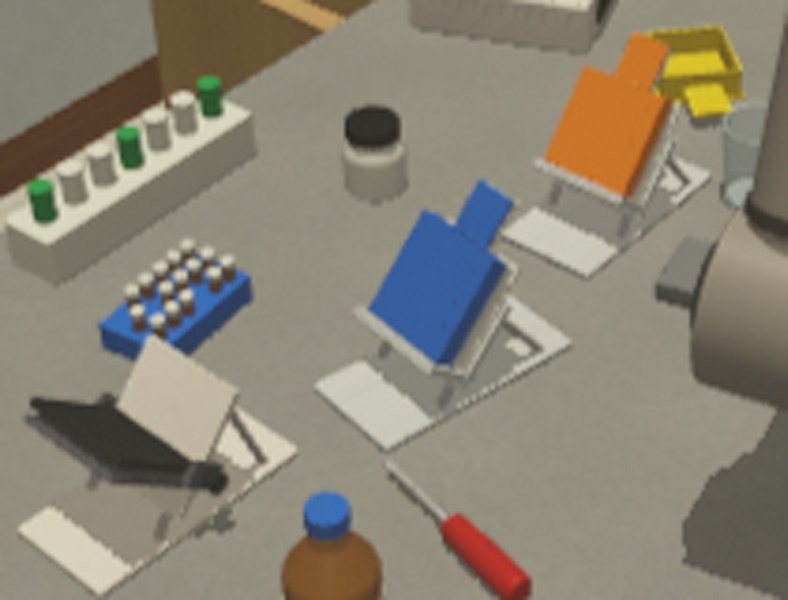

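```bash
cat > seg.py <<'E'
import cv2,numpy as np
def poly(img,col,roi,eps=2.0,f=6):
    x0,y0,x1,y1=roi
    c=cv2.resize(img[y0:y1,x0:x1],None,fx=f,fy=f,interpolation=cv2.INTER_CUBIC)
    h=cv2.cvtColor(c,cv2.COLOR_BGR2HSV)
    lo,hi={'blue':((100,110,60),(125,255,255)),'orange':((4,170,110),(17,255,255)),'white':((15,0,185),(60,60,255))}[col]
    m=cv2.inRange(h,lo,hi)
    m=cv2.morphologyEx(m,cv2.MORPH_OPEN,np.ones((5,5)))
    cs,_=cv2.findContours(m,cv2.RETR_EXTERNAL,cv2.CHAIN_APPROX_NONE)
    k=max(cs,key=cv2.contourArea)
    p=cv2.approxPolyDP(k,eps*f,True)[:,0]
    vis=c.copy(); cv2.drawContours(vis,[k],-1,(0,255,0),1)
    for i,q in enumerate(p): cv2.circle(vis,tuple(map(int,q)),4,(0,0,255),-1); cv2.putText(vis,str(i),tuple(map(int,q+4)),0,.7,(0,0,0),2)
    return (p+0.5)/f-0.5+[x0,y0],vis
E
python3 - <<'E'
import cv2,numpy as np
from seg import poly
t=cv2.imread("pics/top0.png"); s=cv2.imread("pics/side0.png")
def show(vs,n):
    h=max(v.shape[0] for v in vs); o=np.hstack([cv2.copyMakeBorder(v,0,h-v.shape[0],0,4,cv2.BORDER_CONSTANT) for v in vs]); cv2.imwrite(n,o); print(o.shape)
r=[poly(s,'blue',(270,190,330,260)),poly(t,'blue',(240,160,302,220)),]
r2=[poly(s,'orange',(315,150,378,215)),poly(t,'orange',(345,150,415,210))]
for a in r+r2: print(np.round(a[0],1).tolist())
show([a[1] for a in r],"pics/pb.png");show([a[1] for a in r2],"pics/po.png")
E
```

```text
[[308.2, 197.9], [300.6, 209.8], [292.1, 206.4], [278.2, 231.4], [295.9, 246.2], [299.8, 245.6], [313.4, 220.8], [309.2, 215.1], [315.4, 203.1]]
[[258.8, 172.4], [252.1, 203.9], [275.9, 208.4], [279.2, 199.1], [289.4, 199.4], [292.1, 185.2], [282.2, 183.4], [283.6, 174.1]]
[[349.6, 158.8], [343.2, 170.1], [335.1, 168.4], [325.4, 191.1], [346.1, 201.2], [358.1, 176.9], [352.8, 172.9], [357.2, 161.4]]
[[403.4, 172.6], [390.2, 173.1], [387.9, 162.8], [358.6, 166.8], [357.6, 198.9], [388.9, 198.4], [390.6, 188.2], [403.2, 186.4]]
(420, 740, 3)
(390, 806, 3)
```

View pics/pb.png

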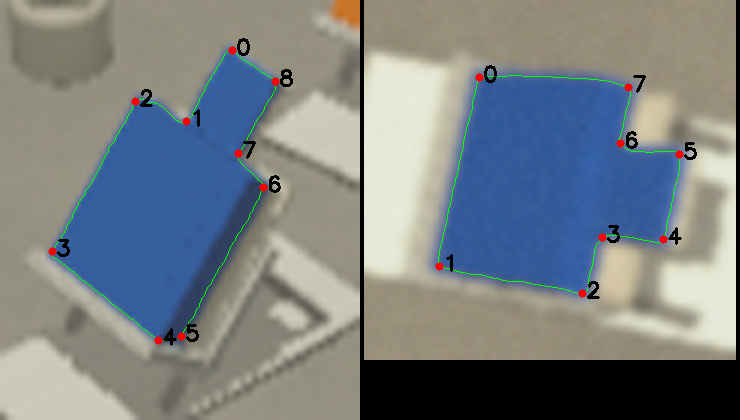

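View pics/po.png

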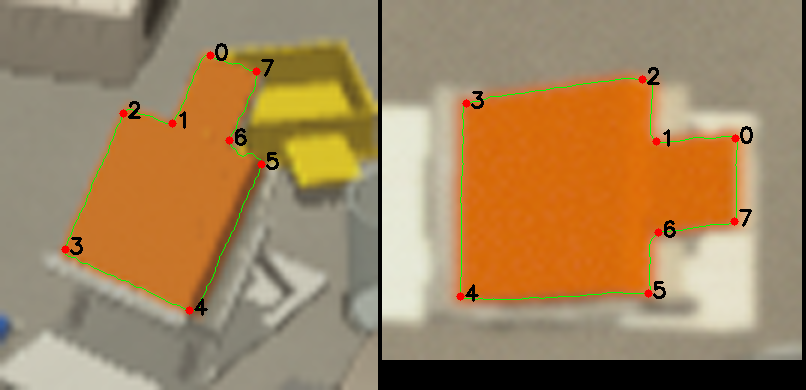

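```bash
cat > geo.py <<'E'
import numpy as np, pickle
from scipy.optimize import least_squares
K={};P={};A={}
K['side']=np.array([[488.60382573,0,316.30141974],[0,488.60382573,201.08544595],[0,0,1]]);P['side']=np.array([-240.14672136,920.51809186,1023.47893551])
A['side']=np.array([[-0.80027285,0.35059819,-0.48646097],[-0.59963118,-0.47116474,0.64687421],[-0.00241033,0.80937303,0.58728995]])
K['top']=np.array([[439.17962487,0,315.22573211],[0,439.17962487,197.50193844],[0,0,1]]);P['top']=np.array([394.35153468,-64.29661945,1201.48076271])
A['top']=np.array([[-0.01184371,0.99667017,-0.08067401],[-0.99973596,-0.01021403,0.02058372],[0.01969118,0.0808965,0.99652798]])
def proj(n,X):
    c=(np.atleast_2d(X)-P[n])@A[n]; c=c*[1,-1,-1]; u=c@K[n].T; return u[:,:2]/u[:,2:]
def ray(n,uv):
    uv=np.atleast_2d(uv); d=np.c_[uv,np.ones(len(uv))]@np.linalg.inv(K[n]).T*[1,-1,-1]; return d@A[n].T
def onplane(n,uv,z):
    d=ray(n,uv); return P[n]+d*((z-P[n][2])/d[:,2:])
def tri(a,b):
    d1=ray('side',a)[0];d2=ray('top',b)[0]; d1/=np.linalg.norm(d1);d2/=np.linalg.norm(d2)
    s=np.linalg.lstsq(np.c_[d1,-d2],P['top']-P['side'],rcond=None)[0]
    p=P['side']+s[0]*d1;q=P['top']+s[1]*d2; return (p+q)/2,np.linalg.norm(p-q)
def frame(yaw,inc=np.radians(50)):
    h=np.array([np.cos(yaw),np.sin(yaw),0]);c,s=np.cos(inc),np.sin(inc)
    x=h*c-np.array([0,0,s]); z=h*s+np.array([0,0,c]); return np.c_[x,np.cross(z,x),z]
def fit(side,top,yaw0,c0,inc=True):
    def res(v):
        R=frame(v[3],v[4] if inc else np.radians(50)); r=[]
        for n,S in(('side',side),('top',top)):
            if S: r.append((proj(n,np.array([k for k,_ in S],float)@R.T+v[:3])-np.array([u for _,u in S])).ravel())
        return np.concatenate(r)
    o=least_squares(res,[*c0,yaw0,np.radians(50)]); return o.x,o.fun.reshape(-1,2)
E
python3 - <<'E'
from geo import *
T=[(-93,-20,6),(-93,20,6),(48,-45,19),(48,45,19),(-48,-45,19)];U=[(-93,-20,0),(-93,20,0),(48,-45,19),(48,45,19)]
D={'blue':([(308.2,197.9),(315.4,203.1),(278.2,231.4),(295.9,246.2),(292.1,206.4)],[(292.1,185.2),(289.4,199.4),(258.8,172.4),(252.1,203.9)]),
'amber':([(349.6,158.8),(357.2,161.4),(325.4,191.1),(346.1,201.2),(335.1,168.4)],[(403.4,172.6),(403.2,186.4),(358.6,166.8),(357.6,198.9)])}
for k,(s,t) in D.items():
    for inc in(True,False):
        v,f=fit(list(zip(T,s)),list(zip(U,t)),1.5,(450,0,100),inc)
        print(k,np.round(v[:3],1),np.degrees(v[3:]).round(2));print(f.round(1).tolist())
        R=frame(v[3]);print(' tab',(v[:3]+R@[-72,0,0]).round(1))
    for a,b in((0,0),(1,1),(2,2),(3,3)): print(tri(s[a],t[b]))
E
```

```text
blue [503.3  25.3  82.7] [76.62 52.94]
[[-1.6, -0.9], [-0.4, -0.1], [-0.2, 1.0], [-0.0, 1.0], [-0.0, -1.0], [1.2, -0.4], [0.1, 1.7], [0.6, -1.0], [-0.7, 0.9]]
 tab [492.6 -19.7 137.8]
blue [503.6  26.6  82.8] [77.38 50.  ]
[[-1.1, -0.5], [0.2, 0.1], [-0.9, 1.0], [-0.5, 0.8], [0.1, -0.9], [2.2, -0.3], [1.4, 1.7], [-0.8, -1.2], [-1.6, 0.9]]
 tab [493.5 -18.6 137.9]
(array([508.02294461, -31.5624927 , 157.30102907]), np.float64(2.1628499878006457))
(array([474.61399111, -24.5314534 , 156.30337468]), np.float64(1.052139876502498))
(array([554.38414453,  59.02248787,  62.0366656 ]), np.float64(1.3813409661429965))
(array([471.70329005,  76.49307844,  57.31275623]), np.float64(0.5910514448033437))
amber [ 521.8 -245.1   82.3] [86.77 54.22]
[[-1.8, -1.0], [0.1, 0.3], [-0.7, 1.5], [-0.7, 1.2], [0.1, -1.6], [0.7, -0.8], [0.5, 1.9], [0.3, -0.7], [0.0, 1.2]]
 tab [ 519.2 -291.3  137.4]
amber [ 521.9 -243.5   82.2] [87.78 50.  ]
[[-1.4, -0.6], [0.5, 0.6], [-1.3, 1.4], [-1.0, 0.9], [0.3, -1.5], [1.8, -0.9], [1.8, 1.7], [-1.3, -0.7], [-0.9, 1.3]]
 tab [ 520.2 -289.7  137.4]
(array([ 535.80480115, -299.77789232,  156.25904589]), np.float64(2.767573390210722))
(array([ 502.6498407 , -297.39651316,  159.00899824]), np.float64(1.4856096678794855))
(array([ 565.72666644, -202.70266167,   63.05990729]), np.float64(0.8410490157460155))
(array([ 480.08946997, -199.92980449,   58.8873582 ]), np.float64(4.644978449277454))
```

Run:
```python
import cv2,numpy as np
t=cv2.imread("pics/top0.png"); s=cv2.imread("pics/side0.png")
def crop(im,x0,y0,x1,y1,f,n):
    c=cv2.resize(im[y0:y1,x0:x1],None,fx=f,fy=f,interpolation=cv2.INTER_CUBIC)
    for x in range(x0,x1,10): cv2.putText(c,str(x),((x-x0)*f,10),0,.4,(255,0,255),1); cv2.line(c,((x-x0)*f,12),((x-x0)*f,20),(255,0,255),1)
    for y in range(y0,y1,10): cv2.putText(c,str(y),(0,(y-y0)*f+4),0,.4,(255,0,255),1)
    cv2.imwrite(n,c)
crop(t,136,130,226,195,8,"pics/rt.png");crop(s,180,235,262,308,8,"pics/rs.png")
```

```text
(no output)
```

View pics/rt.png

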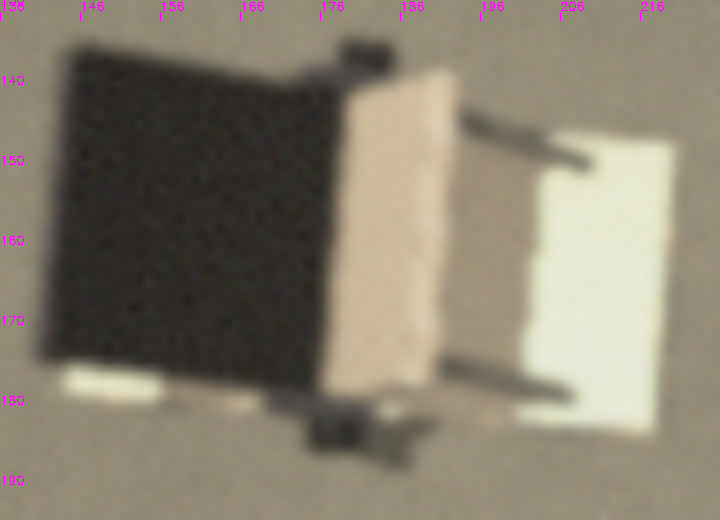

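View pics/rs.png

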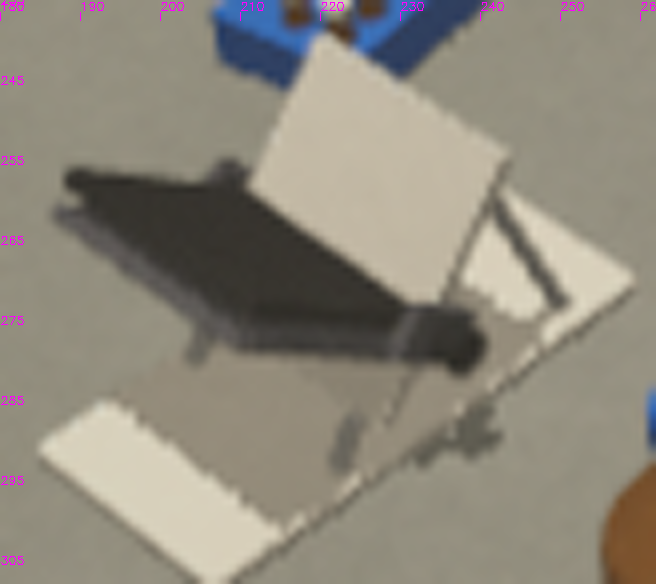

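Run:
```python
from geo import *
def ctop(a,x0,y0,f): return np.array(a)/f+[x0,y0]+0.5/f-0.5
bp=ctop([(443,175),(412,313),(728,235),(700,375)],130,125,4)
ap=ctop([(66,168),(64,330),(393,177),(393,337)],320,130,4.5)
for n,p,c in(('b',bp,(503.5,26)),('a',ap,(521.9,-244.3))):
    X=onplane('top',p,4); 
    l=(X[0]+X[1])/2; r=(X[2]+X[3])/2; d=l-r; yaw=np.arctan2(d[1],d[0])
    w=(X[0]-X[1]+X[2]-X[3])[:2]; yw=np.degrees(np.arctan2(w[1],w[0]))+90
    print(n,'yaw',np.degrees(yaw),yw,'len',np.linalg.norm(d),np.linalg.norm(w)/2)
    h=np.array([np.cos(yaw),np.sin(yaw)]); 
    # dish centre relative to stand origin along h: -48*cos50+19*sin50
    o=np.array(c)-h*(-48*np.cos(np.radians(50))+19*np.sin(np.radians(50)))
    m=((l+r)/2)[:2]; print('origin',o,'plate mid rel',(m-o)@h,(m-o)@np.array([h[1],-h[0]]))
q=ctop([(677,143),(655,433)],136,130,8); X=onplane('top',q,4); print('rack right end',X.round(1)); w=X[0]-X[1]; print(np.degrees(np.arctan2(w[1],w[0]))+90,np.linalg.norm(w))
s=ctop([(637,275),(38,448),(220,584)],180,235,8); Y=onplane('side',s,4); print('side plate',Y.round(1)); d=Y[2]-Y[0];print(np.degrees(np.arctan2(d[1],d[0])),np.linalg.norm(d),np.linalg.norm(Y[1]-Y[2]))
st=ctop([(318,33),(508,152)],180,235,8); tt=ctop([(438,76),(420,387)],136,130,8)
for a,b in zip(st,tt): print('backrest top',tri(a,b))
sl=ctop([(250,190),(415,303)],180,235,8)
T=[(-92,-50,0),(-92,50,0)]
v,f=fit(list(zip(T,st)),list(zip(T,tt)),1.5,(500,300,40),False); print('rackfoot',v[:3].round(1),np.degrees(v[3]),f.round(1).tolist())
np.save('rack.npy',v)
R=frame(v[3]); 
for u,y in zip(sl,(-50,50)):
    d=ray('side',u)[0]; n=R[:,2]; k=((v[:3]-P['side'])@n)/(d@n); p=P['side']+k*d; print('ledge corner in rack frame',(R.T@(p-v[:3])).round(1))
```

```text
b yaw 77.35251804914822 77.84246015571088 len 200.09079337137288 97.34140582730473
origin [507.06868885  41.90347712] plate mid rel -14.096789524627793 0.33583542743793826
a yaw 88.04059204711108 88.3837998580257 len 200.9041426511713 98.90335771908362
origin [ 522.45728518 -228.01056914] plate mid rel -13.525284694163886 0.07996444229517362
rack right end [[632.1 170.7   4. ]
 [531.9 177.6   4. ]]
86.0500201579644 100.44128411911989
side plate [[534.3 175.2   4. ]
 [645.6 367.5   4. ]
 [546.7 372.6   4. ]]
86.41955670325656 197.84406082886795 99.0197216784049
backrest top (array([633.7939955 , 225.68370112, 106.02048356]), np.float64(0.06544914640937644))
backrest top (array([535.30216645, 230.33711361, 104.95958411]), np.float64(0.36171996378961063))
rackfoot [587.5 287.1  34.9] 87.194534346035 [[-0.1, 0.0], [0.1, -0.0], [0.1, -0.3], [-0.1, 0.3]]
ledge corner in rack frame [-29.8 -49.3  -0. ]
ledge corner in rack frame [-28.5  39.4  -0. ]
```

```bash
cat > plan.py <<'E'
import numpy as np
from scipy.spatial.transform import Rotation as Ro
from geo import frame
from bench import status
C50=np.radians(50)
def toolR(Rd,s): # s=-1: tool x=-dish z (grasp); tool z = dish x
    x=s*Rd[:,2]; z=Rd[:,0]; return np.c_[x,np.cross(z,x),z]
Rb=frame(np.radians(77.4)); Ra=frame(np.radians(88.1)); Rr=frame(np.radians(86.5))
cb=np.array([503.5,26,85.]); ca=np.array([521.9,-244.3,85.]); rf=np.array([588.2,287.5,36.])
def vert(h): # tool down with x along angle h
    x=np.array([np.cos(h),np.sin(h),0]);z=np.array([0,0,-1.]);return np.c_[x,np.cross(z,x),z]
def cur():
    s=status.state(); return np.array(s['ee_pos']),np.array(s['tool_rot'])
def rows(pt,Rt,n,p=None,R=None):
    if p is None: p,R=cur()
    w=Ro.from_matrix(R.T@Rt).as_rotvec(degrees=True)
    print('dp',np.round(pt-p,1),'rot',w.round(1),np.linalg.norm(w).round(1))
    dw=Ro.from_rotvec(w/n,degrees=True)
    Rk=Ro.from_matrix(R)
    for k in range(n):
        print(k,np.round(Rk.inv().apply((pt-p)/n),1).tolist(),np.round(w/n,2).tolist()); Rk=Rk*dw
    return pt,Rt
def show():
    s=status.state(); print('t',round(s['time'],2),'q',np.round(s['joint_pos'],2).tolist(),'p',np.round(s['ee_pos'],1).tolist(),'F',np.round(s['force'],1).tolist(),'T',np.round(s['torque'],2).tolist(),'w',round(s['width'],1))
E
python3 - <<'E'
from plan import *
G=toolR(Rb,-1); tcp=cb+Rb[:,0]*(-74+8); pre=tcp-70*Rb[:,0]; print('tcp',tcp.round(1),'pre',pre.round(1))
a=rows(np.array([pre[0],pre[1],260]),vert(np.radians(77.4-180)),16)
rows(pre,G,8,*a)
E
```

```text
tcp [494.2 -15.4 135.6] pre [484.4 -59.3 189.2]
dp [318.  438.2  18.3] rot [ 0.   0.1 31.1] 31.1
0 [-19.7, -27.5, -1.1] [0.0, 0.01, 1.94]
1 [-20.6, -26.9, -1.1] [0.0, 0.01, 1.94]
2 [-21.5, -26.1, -1.1] [0.0, 0.01, 1.94]
3 [-22.4, -25.4, -1.1] [0.0, 0.01, 1.94]
4 [-23.2, -24.6, -1.1] [0.0, 0.01, 1.94]
5 [-24.0, -23.8, -1.1] [0.0, 0.01, 1.94]
6 [-24.8, -23.0, -1.1] [0.0, 0.01, 1.94]
7 [-25.6, -22.1, -1.1] [0.0, 0.01, 1.94]
8 [-26.3, -21.3, -1.1] [0.0, 0.01, 1.94]
9 [-27.0, -20.3, -1.1] [0.0, 0.01, 1.94]
10 [-27.7, -19.4, -1.1] [0.0, 0.01, 1.94]
11 [-28.4, -18.5, -1.1] [0.0, 0.01, 1.94]
12 [-29.0, -17.5, -1.1] [0.0, 0.01, 1.94]
13 [-29.5, -16.5, -1.1] [0.0, 0.01, 1.94]
14 [-30.1, -15.5, -1.1] [0.0, 0.01, 1.94]
15 [-30.6, -14.5, -1.1] [0.0, 0.01, 1.94]
dp [  0.    0.  -70.8] rot [  0. -40.   0.] 40.0
0 [0.0, 0.0, 8.9] [0.0, -5.0, 0.0]
1 [0.8, 0.0, 8.8] [0.0, -5.0, 0.0]
2 [1.5, -0.0, 8.7] [0.0, -5.0, 0.0]
3 [2.3, 0.0, 8.6] [0.0, -5.0, 0.0]
4 [3.0, 0.0, 8.3] [0.0, -5.0, 0.0]
5 [3.7, 0.0, 8.0] [0.0, -5.0, 0.0]
6 [4.4, 0.0, 7.7] [0.0, -5.0, 0.0]
7 [5.1, 0.0, 7.3] [0.0, -5.0, 0.0]
```

Named candidates: blue T-shapes/lids – blue dish at top (272,190), red look-alike (177,303), grey look-alike (402,280); amber – orange at (378,182), yellow look-alike (457,163). The leaning blue- and orange-lidded ones on stands fit, as the enlarged crops confirmed. First move, to above the blue dish.

```bash
python3 -m pendant '[{"offset":[-20,-27,-1],"dr":[0,0,2]},{"offset":[-21,-27,-1],"dr":[0,0,2]},{"offset":[-22,-26,-1],"dr":[0,0,2]},{"offset":[-22,-25,-1],"dr":[0,0,2]},{"offset":[-23,-25,-1],"dr":[0,0,2]},{"offset":[-24,-24,-1],"dr":[0,0,2]},{"offset":[-25,-23,-1],"dr":[0,0,2]},{"offset":[-26,-22,-1],"dr":[0,0,2]}]' -0.2 80; python3 -m pendant '[{"offset":[-26,-21,-1],"dr":[0,0,2]},{"offset":[-27,-20,-1],"dr":[0,0,2]},{"offset":[-28,-19,-1],"dr":[0,0,2]},{"offset":[-28,-18,-1],"dr":[0,0,2]},{"offset":[-29,-17,-1],"dr":[0,0,2]},{"offset":[-29,-16,-1],"dr":[0,0,2]},{"offset":[-30,-15,-1],"dr":[0,0,0]},{"offset":[-31,-14,-1],"dr":[0,0,0]}]'; python3 -c "
from plan import *
show()
G=toolR(Rb,-1); tcp=cb+Rb[:,0]*(-74+8); pre=tcp-70*Rb[:,0];rows(pre,G,8)"
```

```text
time: 1.1
ee_pos: [326.0, -277.2, 250.1]
tool_rot: [[0.042, -0.999, -0.0], [-0.999, -0.042, 0.0], [-0.0, 0.0, -1.0]]
force: [0.9, -0.1, -0.1]
width: 51.2
time: 2.1
ee_pos: [483.0, -59.7, 258.0]
tool_rot: [[-0.165, -0.986, -0.001], [-0.986, 0.165, 0.0], [0.0, 0.001, -1.0]]
force: [-0.4, -0.6, 0.0]
width: 51.4
t 2.1 q [-0.28, 0.26, 1.6, -0.0, 1.29, 1.46] p [483.0, -59.7, 258.0] F [-0.4, -0.6, 0.0] T [-0.08, 0.02, -0.05] w 51.4
dp [  1.4   0.3 -68.8] rot [  1.1 -40.    3. ] 40.1
0 [-0.1, -0.2, 8.6] [0.14, -5.0, 0.37]
1 [0.7, -0.2, 8.6] [0.14, -5.0, 0.37]
2 [1.4, -0.1, 8.5] [0.14, -5.0, 0.37]
3 [2.2, -0.1, 8.3] [0.14, -5.0, 0.37]
4 [2.9, -0.1, 8.1] [0.14, -5.0, 0.37]
5 [3.6, -0.1, 7.8] [0.14, -5.0, 0.37]
6 [4.2, -0.1, 7.5] [0.14, -5.0, 0.37]
7 [4.9, -0.1, 7.1] [0.14, -5.0, 0.37]
```

```bash
python3 -m pendant '[{"offset":[0,0,8],"dr":[0.1,-5,0.4]},{"offset":[1,0,8],"dr":[0.1,-5,0.4]},{"offset":[1.5,0,8],"dr":[0.1,-5,0.4]},{"offset":[2,0,8],"dr":[0.1,-5,0.4]},{"offset":[3,0,8],"dr":[0.1,-5,0.4]},{"offset":[3.5,0,8],"dr":[0.1,-5,0.4]},{"offset":[4,0,7],"dr":[0.1,-5,0.4]},{"offset":[5,0,7],"dr":[0.1,-5,0.4]}]' -0.2 80; python3 -c "
from plan import *
import cv2
from bench import viewer
show()
G=toolR(Rb,-1); tcp=cb+Rb[:,0]*(-74+8);rows(tcp,G,7)
for n in('top','side'):
    im=viewer.get_image(n)['color'][:,:,::-1]; cv2.imwrite(f'pics/{n}1.png',im)
    c=im[130:250,200:340] if n=='top' else im[150:290,240:400]
    cv2.imwrite(f'pics/{n}1c.png',cv2.resize(c,None,fx=4,fy=4,interpolation=cv2.INTER_CUBIC))
"
```

```text
time: 3.1
ee_pos: [482.6, -60.9, 191.6]
tool_rot: [[-0.172, -0.975, 0.138], [-0.745, 0.221, 0.63], [-0.645, 0.006, -0.764]]
force: [0.2, 1.6, -0.5]
width: 51.2
t 3.1 q [-0.67, 0.45, 1.74, 0.63, 1.36, 0.86] p [482.6, -60.9, 191.6] F [0.2, 1.6, -0.5] T [-0.29, 0.05, 0.04] w 51.2
dp [ 11.7  45.5 -56. ] rot [ 0.2  0.2 -0.3] 0.4
0 [0.0, -0.2, 10.4] [0.02, 0.02, -0.05]
1 [0.0, -0.2, 10.4] [0.02, 0.02, -0.05]
2 [0.0, -0.2, 10.4] [0.02, 0.02, -0.05]
3 [0.0, -0.2, 10.4] [0.02, 0.02, -0.05]
4 [0.0, -0.2, 10.4] [0.02, 0.02, -0.05]
5 [0.0, -0.2, 10.4] [0.02, 0.02, -0.05]
6 [0.0, -0.2, 10.4] [0.02, 0.02, -0.05]
```

View pics/top1c.png

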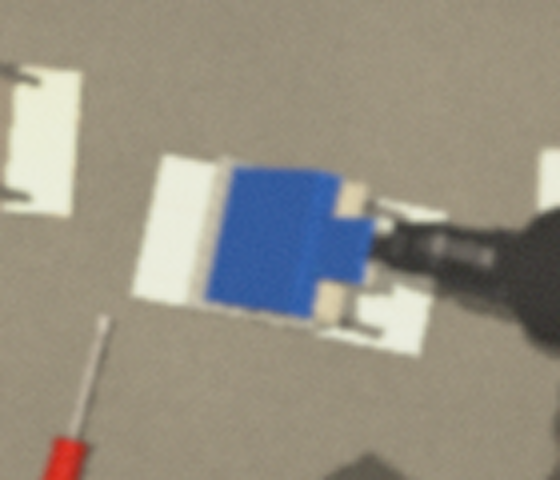

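View pics/side1c.png

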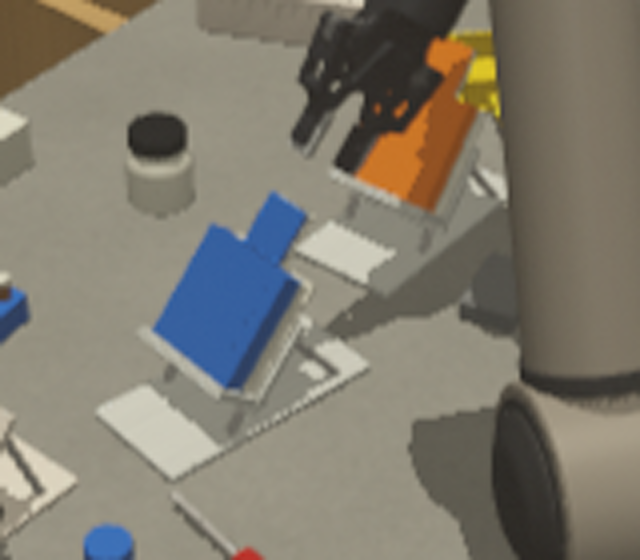

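```bash
python3 -m pendant '[{"offset":[0,0,11],"dr":[0,0,0]},{"offset":[0,0,11],"dr":[0,0,0]},{"offset":[0,0,11],"dr":[0,0,0]},{"offset":[0,0,11],"dr":[0,0,0]},{"offset":[0,-1,11],"dr":[0,0,0]},{"offset":[0,0,11],"dr":[0,0,0]},{"offset":[0,0,6],"dr":[0,0,0]},{"offset":[0,0,0],"dr":[0,0,0]}]'; python3 -c "
from plan import *
import cv2
from bench import viewer
show()
G=toolR(Rb,-1); tcp=cb+Rb[:,0]*(-74+8);rows(tcp,G,1)
for n in('top','side'):
    im=viewer.get_image(n)['color'][:,:,::-1]; cv2.imwrite(f'pics/{n}2.png',im)
    c=im[150:230,230:330] if n=='top' else im[170:270,260:360]
    cv2.imwrite(f'pics/{n}2c.png',cv2.resize(c,None,fx=5,fy=5,interpolation=cv2.INTER_CUBIC))
"
```

```text
time: 4.2
ee_pos: [493.4, -15.5, 136.4]
tool_rot: [[-0.172, -0.976, 0.136], [-0.746, 0.22, 0.628], [-0.643, 0.007, -0.766]]
force: [0.3, 0.3, 0.4]
width: 51.2
t 4.2 q [-0.58, 0.51, 1.82, 0.7, 1.2, 0.82] p [493.4, -15.5, 136.4] F [0.3, 0.3, 0.4] T [-0.27, 0.03, -0.01] w 51.2
dp [ 0.9  0.1 -0.9] rot [ 0.2  0.  -0.3] 0.4
0 [0.3, -0.8, 0.9] [0.22, 0.01, -0.32]
```

View pics/top2c.png

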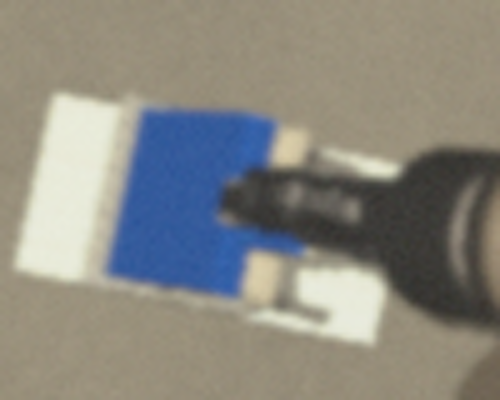

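View pics/side2c.png

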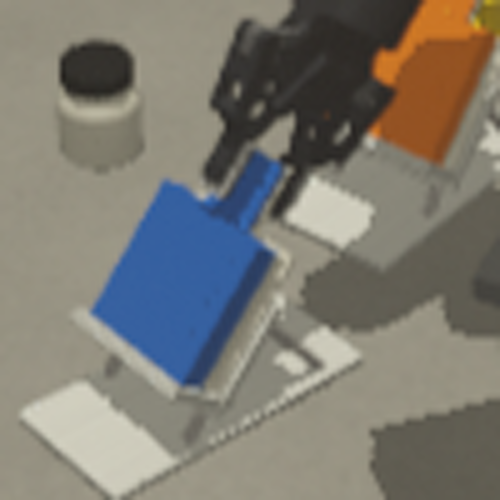

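```bash
python3 -m pendant '[{"offset":[0,-1,0],"dr":[0,0,0]},{"offset":[0,0,0],"dr":[0,0,0]},{"offset":[0,0,0],"dr":[0,0,0]},{"offset":[0,0,0],"dr":[0,0,0]},{"offset":[0,0,0],"dr":[0,0,0]},{"offset":[0,0,0],"dr":[0,0,0]}]' 1 80; python3 -c "
from plan import *
import cv2
from bench import viewer
show()
for n in('top','side'):
    im=viewer.get_image(n)['color'][:,:,::-1]; cv2.imwrite(f'pics/{n}3.png',im)
    c=im[150:230,230:330] if n=='top' else im[170:270,260:360]
    cv2.imwrite(f'pics/{n}3c.png',cv2.resize(c,None,fx=5,fy=5,interpolation=cv2.INTER_CUBIC))
"
```

```text
time: 5.05
ee_pos: [494.7, -16.2, 137.2]
tool_rot: [[-0.172, -0.975, 0.138], [-0.746, 0.22, 0.628], [-0.643, 0.005, -0.766]]
force: [-1.5, -2.7, 5.7]
width: 11.3
t 5.05 q [-0.58, 0.51, 1.82, 0.7, 1.2, 0.82] p [494.7, -16.2, 137.2] F [-1.5, -2.7, 5.7] T [0.21, -0.09, 0.2] w 11.3
```

View pics/side3c.png

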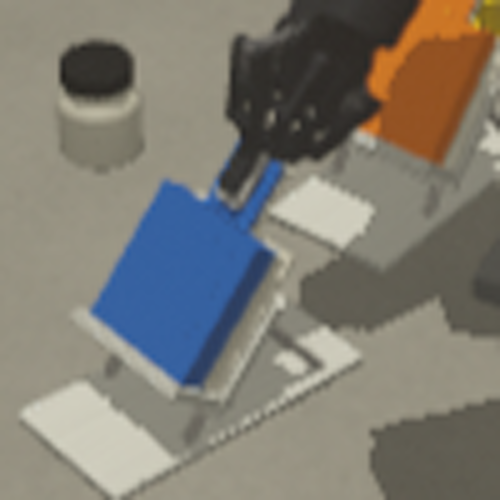

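```bash
python3 -m pendant '[{"offset":[-3,0,-4],"dr":[0,0,0]},{"offset":[-6,0,-8],"dr":[0,0,0]},{"offset":[-10,0,-12],"dr":[0,0,0]},{"offset":[-12,0,-15],"dr":[0,0,0]},{"offset":[-12,0,-15],"dr":[0,0,0]},{"offset":[-12,0,-15],"dr":[0,0,0]},{"offset":[-12,0,-15],"dr":[0,0,0]},{"offset":[-12,0,-15],"dr":[0,0,0]}]'; python3 -m pendant '[{"offset":[-12,0,-15],"dr":[0,5,0]},{"offset":[-8,0,-12],"dr":[0,5,0]},{"offset":[-5,0,-8],"dr":[0,5,0]},{"offset":[0,0,-5],"dr":[0,5,0]},{"offset":[0,0,0],"dr":[0,5,0]},{"offset":[0,0,0],"dr":[0,5,0]},{"offset":[0,0,0],"dr":[0,5,0]},{"offset":[0,0,0],"dr":[0,5,0]}]'; python3 -c "
from plan import *
import cv2
from bench import viewer
show()
for n in('top','side'):
    im=viewer.get_image(n)['color'][:,:,::-1]; cv2.imwrite(f'pics/{n}4.png',im)
"
```

```text
time: 6.15
ee_pos: [494.3, -19.2, 264.9]
tool_rot: [[-0.172, -0.975, 0.137], [-0.747, 0.22, 0.627], [-0.642, 0.005, -0.767]]
force: [0.6, 0.1, -2.2]
width: 10.9
time: 7.15
ee_pos: [493.7, -21.6, 312.0]
tool_rot: [[-0.221, -0.975, -0.006], [-0.975, 0.221, -0.001], [0.003, 0.005, -1.0]]
force: [0.1, 0.2, -2.2]
width: 11.0
t 7.15 q [-0.2, 0.24, 1.47, -0.0, 1.43, 1.6] p [493.7, -21.6, 312.0] F [0.1, 0.2, -2.2] T [0.02, 0.01, 0.06] w 11.0
```

View pics/side4.png

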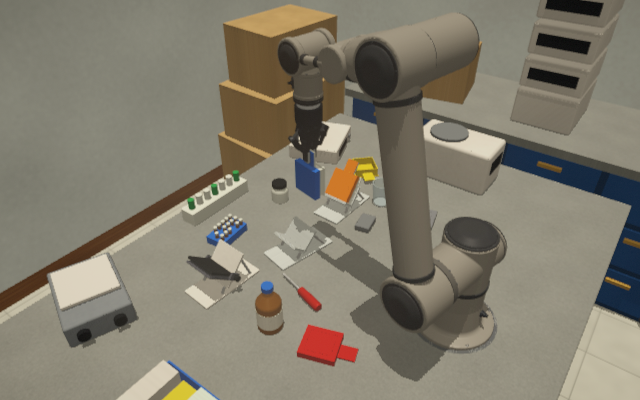

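View pics/top4.png

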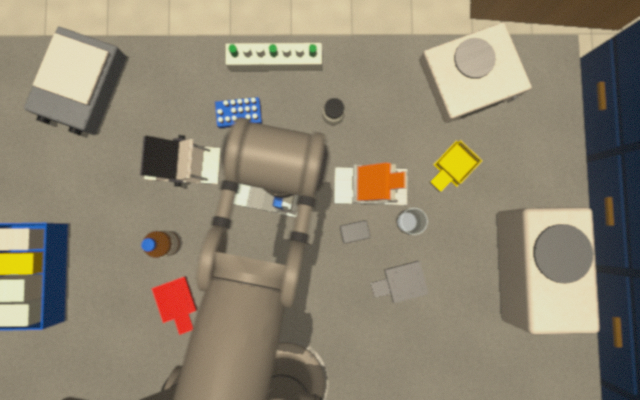

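Run:
```python
from plan import *
G=toolR(Rr,1)  # tool x = rack z, tool z = rack x
pre=rf+Rr@np.array([-150-66,0,45]); print('pre',pre.round(1))
for L in(0,36): print('final tcp',L,(rf+Rr@np.array([-L-48-66,0,19])).round(1))
p,R=cur(); 
# 18 rows of spin -10.5 about z, moving
n=18; dp=(np.array([pre[0],pre[1],310])-p)/n; Rk=Ro.from_matrix(R)
for k in range(n): print(k,np.round(Rk.inv().apply(dp),0).tolist()); Rk=Rk*Ro.from_rotvec([0,0,-10.5],degrees=True)
rows(pre,G,8,np.array([pre[0],pre[1],310]),Rk.as_matrix())
```

```text
pre [581.8 183.3 230.4]
final tcp 0 [584.6 228.9 135.5]
final tcp 36 [583.2 205.8 163.1]
0 [-12.0, -2.0, 0.0]
1 [-11.0, -4.0, 0.0]
2 [-10.0, -6.0, 0.0]
3 [-9.0, -8.0, 0.0]
4 [-7.0, -10.0, 0.0]
5 [-6.0, -11.0, 0.0]
6 [-3.0, -12.0, 0.0]
7 [-1.0, -12.0, 0.0]
8 [1.0, -12.0, 0.0]
9 [3.0, -12.0, 0.0]
10 [5.0, -11.0, 0.0]
11 [7.0, -10.0, 0.0]
12 [9.0, -8.0, 0.0]
13 [10.0, -7.0, 0.0]
14 [11.0, -5.0, 0.0]
15 [12.0, -3.0, 0.0]
16 [12.0, -0.0, 0.0]
17 [12.0, 2.0, 0.0]
dp [  0.    0.  -79.6] rot [-0.3 40.  -0.2] 40.0
0 [-0.0, 0.1, 10.0] [-0.03, 5.0, -0.03]
1 [-0.9, 0.0, 9.9] [-0.03, 5.0, -0.03]
2 [-1.7, 0.0, 9.8] [-0.03, 5.0, -0.03]
3 [-2.6, 0.0, 9.6] [-0.03, 5.0, -0.03]
4 [-3.4, 0.0, 9.4] [-0.03, 5.0, -0.03]
5 [-4.2, 0.0, 9.0] [-0.03, 5.0, -0.03]
6 [-5.0, 0.0, 8.6] [-0.03, 5.0, -0.03]
7 [-5.7, 0.0, 8.2] [-0.03, 5.0, -0.03]
```

```bash
python3 -m pendant '[{"offset":[-12,-2,0],"dr":[0,0,-10.5]},{"offset":[-11,-4,0],"dr":[0,0,-10.5]},{"offset":[-10,-6,0],"dr":[0,0,-10.5]},{"offset":[-9,-8,0],"dr":[0,0,-10.5]},{"offset":[-7,-10,0],"dr":[0,0,-10.5]},{"offset":[-6,-11,0],"dr":[0,0,-10.5]},{"offset":[-3,-12,0],"dr":[0,0,-10.5]},{"offset":[-1,-12,0],"dr":[0,0,-10.5]}]'
python3 -m pendant '[{"offset":[1,-12,0],"dr":[0,0,-10.5]},{"offset":[3,-12,0],"dr":[0,0,-10.5]},{"offset":[5,-11,0],"dr":[0,0,-10.5]},{"offset":[7,-10,0],"dr":[0,0,-10.5]},{"offset":[9,-8,0],"dr":[0,0,-10.5]},{"offset":[10,-7,0],"dr":[0,0,-10.5]},{"offset":[11,-5,0],"dr":[0,0,-10.5]},{"offset":[12,-3,0],"dr":[0,0,-10.5]}]'
python3 -m pendant '[{"offset":[12,0,0],"dr":[0,0,-10.5]},{"offset":[12,2,0],"dr":[0,0,-10.5]},{"offset":[0,0,0],"dr":[0,0,0]}]'
python3 -c "
from plan import *
show()
pre=rf+Rr@np.array([-150-66,0,45]);rows(pre,toolR(Rr,1),8)"
```

```text
time: 8.25
ee_pos: [532.4, 67.0, 311.2]
tool_rot: [[0.949, -0.316, -0.006], [-0.316, -0.949, 0.003], [-0.007, -0.001, -1.0]]
force: [-0.2, -0.2, -2.5]
width: 11.0
time: 9.25
ee_pos: [569.5, 156.9, 311.0]
tool_rot: [[0.414, 0.91, -0.007], [0.91, -0.414, 0.003], [0.0, -0.007, -1.0]]
force: [0.1, -0.2, -2.0]
width: 11.1
time: 9.62
ee_pos: [579.5, 179.1, 310.7]
tool_rot: [[0.066, 0.998, -0.007], [0.998, -0.066, 0.003], [0.002, -0.007, -1.0]]
force: [-0.4, 0.6, -2.9]
width: 11.1
t 9.62 q [0.17, 0.46, 1.15, 0.0, 1.53, -1.33] p [579.5, 179.1, 310.7] F [-0.4, 0.6, -2.9] T [-0.01, 0.06, 0.07] w 11.1
dp [  2.4   4.2 -80.3] rot [-0.3 39.9 -0.4] 39.9
0 [0.5, 0.3, 10.0] [-0.03, 4.98, -0.05]
1 [-0.3, 0.3, 10.0] [-0.03, 4.98, -0.05]
2 [-1.2, 0.3, 10.0] [-0.03, 4.98, -0.05]
3 [-2.1, 0.3, 9.8] [-0.03, 4.98, -0.05]
4 [-2.9, 0.3, 9.6] [-0.03, 4.98, -0.05]
5 [-3.8, 0.3, 9.3] [-0.03, 4.98, -0.05]
6 [-4.5, 0.3, 9.0] [-0.03, 4.98, -0.05]
7 [-5.3, 0.3, 8.5] [-0.03, 4.98, -0.05]
```

```bash
python3 -m pendant '[{"offset":[0,0,10],"dr":[0,5,0]},{"offset":[0,0,10],"dr":[0,5,0]},{"offset":[-1,0,10],"dr":[0,5,0]},{"offset":[-2,0,10],"dr":[0,5,0]},{"offset":[-3,0,10],"dr":[0,5,0]},{"offset":[-4,1,9],"dr":[0,5,0]},{"offset":[-4,1,9],"dr":[0,5,0]},{"offset":[-5,1,9],"dr":[0,5,0]}]'
python3 -c "
from plan import *
import cv2
from bench import viewer
show()
p,R=cur(); print('tcp in rack',(Rr.T@(p-rf)).round(1)); rows(rf+Rr@np.array([-216,0,45]),toolR(Rr,1),1)
for n in('top','side'):
    im=viewer.get_image(n)['color'][:,:,::-1]; cv2.imwrite(f'pics/{n}5.png',im)
    c=im[110:230,130:270] if n=='top' else im[160:310,170:320]
    cv2.imwrite(f'pics/{n}5c.png',cv2.resize(c,None,fx=4,fy=4,interpolation=cv2.INTER_CUBIC))
"
```

```text
time: 10.62
ee_pos: [582.5, 183.0, 230.5]
tool_rot: [[0.058, 0.998, 0.04], [0.762, -0.07, 0.644], [0.646, -0.007, -0.764]]
force: [0.6, 0.0, -2.7]
width: 10.9
t 10.62 q [-0.16, 0.5, 1.52, 0.73, 1.29, -1.92] p [582.5, 183.0, 230.5] F [0.6, 0.0, -2.7] T [-0.72, 0.11, -0.05] w 10.9
tcp in rack [-216.3   -0.7   44.9]
dp [-0.7  0.4 -0.2] rot [ 0.  -0.2 -0.6] 0.7
0 [0.1, -0.7, 0.3] [0.0, -0.21, -0.64]
```

View pics/side5c.png

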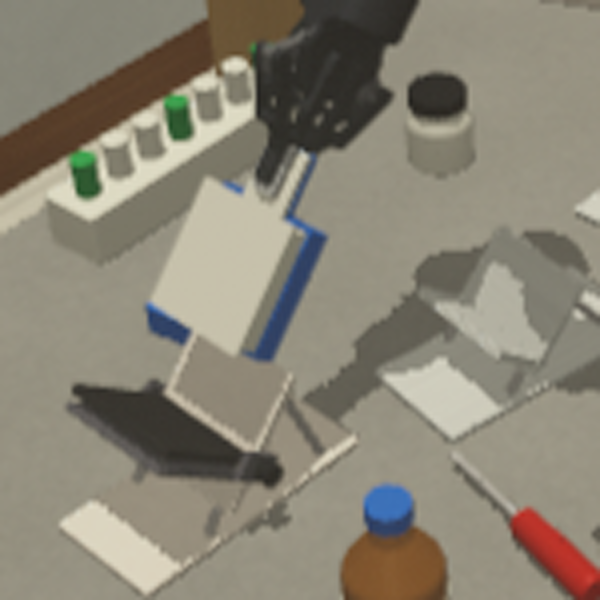

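View pics/top5c.png

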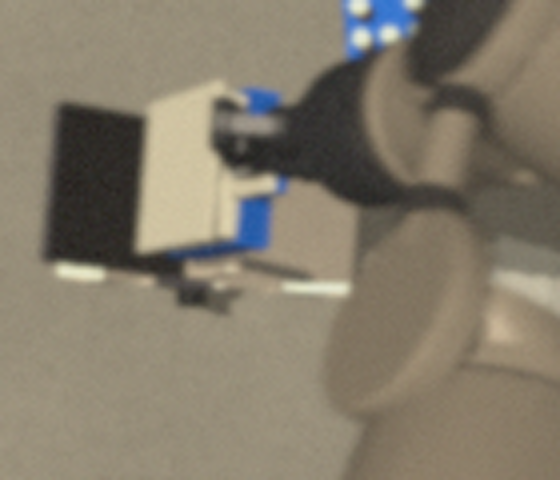

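Run:
```python
from geo import *
from plan import rf,Rr
s=[(205,178),(300,230),(150,303),(238,355)]; t=[(222,82),(212,243),(147,103),(135,250)]
s=np.array(s)/4+[170,160]-.4; t=np.array(t)/4+[130,110]-.4
for a,b in zip(s,t):
    p,e=tri(a,b); print((Rr.T@(p-rf)).round(1),e.round(1))
```

```text
[-192.3  -45.3   59.3] 1.1
[-193.4   47.1   57.8] 3.4
[-97.  -44.5  62.2] 4.5
[-99.8  45.7  63.3] 5.3
```

```bash
cat >> plan.py <<'E'
def rk():
    s=status.state(); p=np.array(s['ee_pos']);print('t',round(s['time'],2),'tcp rack',(Rr.T@(p-rf)).round(1),'F rack',(Rr.T@(np.array(s['force'])-[0,0,-2.3])).round(1),'Trk',(Rr.T@np.array(s['torque'])).round(2),'w',round(s['width'],1))
E
python3 -m pendant '[{"offset":[-5,-0.5,0],"dr":[0,0,-0.5]},{"offset":[-5,0,0],"dr":[0,0,0]},{"offset":[-5,0,0],"dr":[0,0,0]},{"offset":[-5,0,0],"dr":[0,0,0]},{"offset":[0,0,7],"dr":[0,0,0]},{"offset":[0,0,7],"dr":[0,0,0]},{"offset":[0,0,7],"dr":[0,0,0]},{"offset":[0,0,7],"dr":[0,0,0]}]' >/dev/null; python3 -c "
from plan import *
rk()"
python3 -m pendant '[{"offset":[0,0,7],"dr":[0,0,0]},{"offset":[0,0,7],"dr":[0,0,0]},{"offset":[0,0,7],"dr":[0,0,0]},{"offset":[0,0,6],"dr":[0,0,0]},{"offset":[0,0,0],"dr":[0,0,0]},{"offset":[0,0,0],"dr":[0,0,0]}]' >/dev/null; python3 -c "
from plan import *
rk();rk()
import cv2
from bench import viewer
for n in('top','side'):
    im=viewer.get_image(n)['color'][:,:,::-1]; cv2.imwrite(f'pics/{n}6.png',im)
    c=im[110:230,130:270] if n=='top' else im[180:310,170:300]
    cv2.imwrite(f'pics/{n}6c.png',cv2.resize(c,None,fx=4,fy=4,interpolation=cv2.INTER_CUBIC))
"
```

```text
t 11.72 tcp rack [-1.867e+02  1.000e-01  2.560e+01] F rack [-0.2 -0.4 -0.7] Trk [-0.    0.63 -0.04] w 10.9
t 12.47 tcp rack [-1.605e+02 -1.000e-01  2.560e+01] F rack [ 0.4 -0.9 -0.4] Trk [ 0.06  0.63 -0.1 ] w 10.9
t 12.47 tcp rack [-1.605e+02 -1.000e-01  2.560e+01] F rack [ 0.4 -0.9 -0.4] Trk [ 0.06  0.63 -0.1 ] w 10.9
```

View pics/side6c.png

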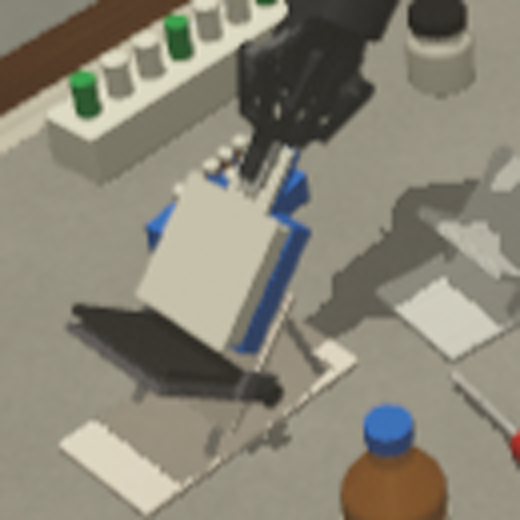

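View pics/top6c.png

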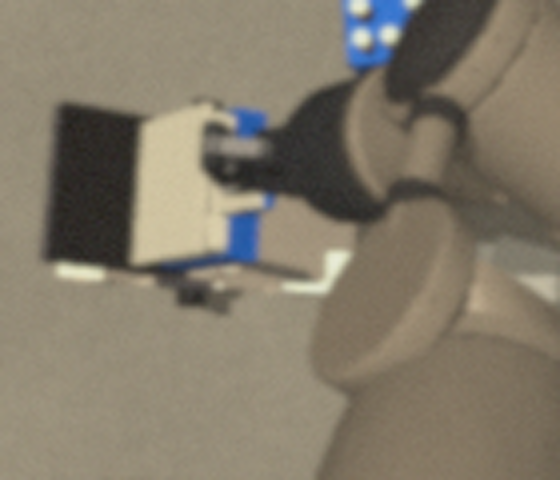

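```bash
R='python3 -c "from plan import *;rk()"'; python3 -m pendant '[{"offset":[-1,0,0],"dr":[0,0,0]},{"offset":[-1,0,0],"dr":[0,0,0]},{"offset":[-1,0,0],"dr":[0,0,0]},{"offset":[-1,0,0],"dr":[0,0,0]},{"offset":[0,0,0],"dr":[0,0,0]}]' >/dev/null; eval $R;  python3 -m pendant '[{"offset":[-0.5,0,0],"dr":[0,0,0]},{"offset":[-0.5,0,0],"dr":[0,0,0]},{"offset":[0,0,0],"dr":[0,0,0]}]' >/dev/null; eval $R
```

```text
t 13.2 tcp rack [-160.4    0.    21.4] F rack [-0.2 -0.3 -0.3] Trk [-0.12  0.62  0.06] w 10.7
t 13.57 tcp rack [-160.4    0.    20.6] F rack [-0.2 -0.3  0.5] Trk [0.04 0.52 0.01] w 10.9
```

```bash
R='python3 -c "from plan import *;rk()"'; for i in 1 ; do python3 -m pendant '[{"offset":[-0.5,0,0],"dr":[0,0,0]},{"offset":[0,0,0],"dr":[0,0,0]}]' >/dev/null; eval $R; python3 -m pendant '[{"offset":[-0.5,0,0],"dr":[0,0,0]},{"offset":[0,0,0],"dr":[0,0,0]}]' >/dev/null; eval $R; done
```

```text
t 13.82 tcp rack [-160.4    0.    20.3] F rack [-0.9 -0.6  1.7] Trk [ 0.13  0.12 -0.03] w 11.0
t 14.07 tcp rack [-160.4   -0.    20. ] F rack [-0.8  0.4  4.1] Trk [ 0.15 -0.42  0.04] w 10.7
```

```bash
R='python3 -c "from plan import *;rk()"'; python3 -m pendant '[{"offset":[0.7,0,0],"dr":[0,0,0]},{"offset":[0,0,1],"dr":[0,0,0]},{"offset":[0,0,1],"dr":[0,0,0]},{"offset":[0,0,0],"dr":[0,0,0]}]' >/dev/null; eval $R; python3 -m pendant '[{"offset":[0,0,1],"dr":[0,0,0]},{"offset":[0,0,1],"dr":[0,0,0]},{"offset":[0,0,0],"dr":[0,0,0]}]' >/dev/null; eval $R
```

```text
t 14.57 tcp rack [-1.584e+02 -1.000e-01  2.020e+01] F rack [-1.5 -0.6  3.3] Trk [ 0.14 -0.19 -0.04] w 11.1
t 14.95 tcp rack [-156.2    0.    20.2] F rack [-0.6 -1.   3.5] Trk [ 0.13 -0.19 -0.11] w 11.1
```

```bash
R='python3 -c "from plan import *;rk()"'; python3 -m pendant '[{"offset":[0.5,0,1],"dr":[0,0,0]},{"offset":[0,0,1],"dr":[0,0,0]},{"offset":[0,0,0],"dr":[0,0,0]}]' >/dev/null; eval $R; python3 -m pendant '[{"offset":[0,0,1],"dr":[0,0,0]},{"offset":[0,0,1],"dr":[0,0,0]},{"offset":[0,0,0],"dr":[0,0,0]}]' >/dev/null; eval $R
```

```text
t 15.32 tcp rack [-154.1    0.2   20.5] F rack [-0.7  0.6  1.6] Trk [ 0.09  0.19 -0.03] w 11.2
t 15.7 tcp rack [-1.522e+02  1.000e-01  2.060e+01] F rack [0.2 0.1 1. ] Trk [ 0.06  0.29 -0.02] w 10.9
```

```bash
R='python3 -c "from plan import *;rk()"'; for i in 1; do python3 -m pendant '[{"offset":[0,0,1],"dr":[0,0,0]},{"offset":[0,0,1],"dr":[0,0,0]},{"offset":[0,0,0],"dr":[0,0,0]}]' >/dev/null; eval $R;python3 -m pendant '[{"offset":[0,0,1],"dr":[0,0,0]},{"offset":[0,0,0],"dr":[0,0,0]}]' >/dev/null; eval $R;python3 -m pendant '[{"offset":[0,0,1],"dr":[0,0,0]},{"offset":[0,0,0],"dr":[0,0,0]}]' >/dev/null; eval $R; done
```

```text
t 16.07 tcp rack [-1.502e+02  1.000e-01  2.070e+01] F rack [0.8 0.4 1.2] Trk [ 0.08  0.42 -0.  ] w 11.0
t 16.32 tcp rack [-1.493e+02  1.000e-01  2.070e+01] F rack [0.4 1.2 0.8] Trk [0.03 0.5  0.02] w 10.8
t 16.57 tcp rack [-1.483e+02  1.000e-01  2.070e+01] F rack [ 0.  -0.  -0.3] Trk [0.02 0.49 0.04] w 10.7
```

```bash
R='python3 -c "from plan import *;rk()"'; for i in 1; do python3 -m pendant '[{"offset":[0,0,1],"dr":[0,0,0]},{"offset":[0,0,0],"dr":[0,0,0]}]' >/dev/null; eval $R;python3 -m pendant '[{"offset":[0,0,1],"dr":[0,0,0]},{"offset":[0,0,0],"dr":[0,0,0]}]' >/dev/null; eval $R;python3 -m pendant '[{"offset":[0,0,1],"dr":[0,0,0]},{"offset":[0,0,0],"dr":[0,0,0]}]' >/dev/null; eval $R; done
```

```text
t 16.82 tcp rack [-1.473e+02  1.000e-01  2.070e+01] F rack [0.2 0.  0.8] Trk [0.02 0.52 0.02] w 10.9
t 17.07 tcp rack [-146.4    0.    20.7] F rack [ 0.1  1.  -0.2] Trk [ 0.02  0.53 -0.01] w 10.9
t 17.32 tcp rack [-145.6    0.    20.7] F rack [-3.4  0.2 -0.3] Trk [0.02 0.64 0.2 ] w 10.8
```

```bash
R='python3 -c "from plan import *;rk()"'; python3 -m pendant '[{"offset":[0,0,0],"dr":[0,0,0]},{"offset":[0,0,0],"dr":[0,0,0]},{"offset":[0,0,0],"dr":[0,0,0]},{"offset":[0,0,0],"dr":[0,0,0]}]' 0.52 ; eval $R; python3 -c "
from bench import viewer
import cv2
im=viewer.get_image('side')['color'][:,:,::-1]; cv2.imwrite('pics/side7c.png',cv2.resize(im[180:310,170:300],None,fx=4,fy=4,interpolation=cv2.INTER_CUBIC))
im=viewer.get_image('top')['color'][:,:,::-1]; cv2.imwrite('pics/top7c.png',cv2.resize(im[110:230,130:270],None,fx=4,fy=4,interpolation=cv2.INTER_CUBIC))"
```

```text
time: 17.82
ee_pos: [583.5, 210.2, 160.7]
tool_rot: [[0.045, 0.998, 0.037], [0.764, -0.058, 0.642], [0.644, -0.0, -0.765]]
force: [0.2, -1.1, -0.0]
width: 20.6
t 17.82 tcp rack [-145.4   -0.    20.8] F rack [-2.4 -0.3  0.6] Trk [-0.02  0.36 -0.06] w 20.6
```

View pics/side7c.png

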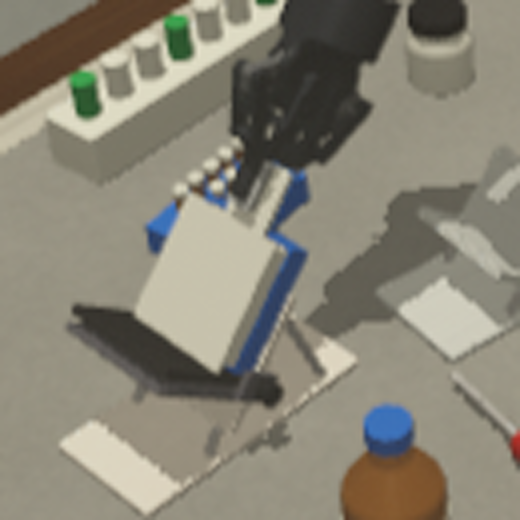

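View pics/top7c.png

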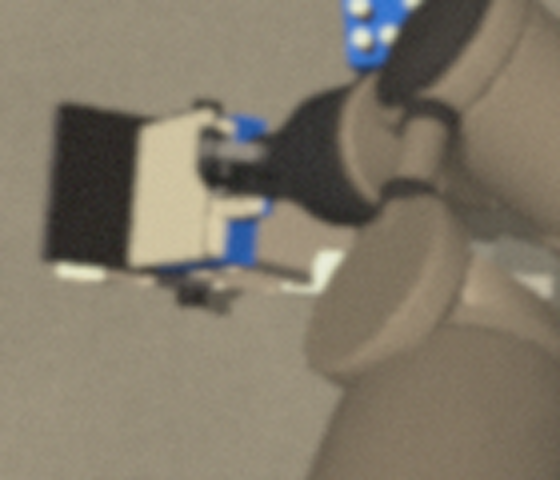

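```bash
R='python3 -c "from plan import *;rk()"'; python3 -m pendant '[{"offset":[0,0,-3],"dr":[0,0,0]},{"offset":[0,0,-4],"dr":[0,0,0]},{"offset":[0,0,-5],"dr":[0,0,0]},{"offset":[0,0,-6],"dr":[0,0,0]},{"offset":[0,0,-10],"dr":[0,0,0]},{"offset":[0,0,-15],"dr":[0,0,0]},{"offset":[0,0,-20],"dr":[0,0,0]},{"offset":[0,0,-20],"dr":[0,0,0]}]' ; eval $R; python3 -c "
from plan import *
show()
p,R=cur()
from bench import viewer
import cv2
im=viewer.get_image('side')['color'][:,:,::-1];cv2.imwrite('pics/side8.png',im); cv2.imwrite('pics/side8c.png',cv2.resize(im[180:310,170:300],None,fx=4,fy=4,interpolation=cv2.INTER_CUBIC))
im=viewer.get_image('top')['color'][:,:,::-1];cv2.imwrite('pics/top8.png',im); cv2.imwrite('pics/top8c.png',cv2.resize(im[110:230,130:270],None,fx=4,fy=4,interpolation=cv2.INTER_CUBIC))"
```

```text
time: 18.92
ee_pos: [580.4, 155.8, 225.4]
tool_rot: [[0.044, 0.998, 0.038], [0.764, -0.058, 0.642], [0.643, 0.0, -0.766]]
force: [0.2, -0.8, 0.3]
width: 20.2
t 18.93 tcp rack [-2.299e+02 -2.000e-01  2.070e+01] F rack [-2.5 -0.2  1. ] Trk [-0.04  0.32  0.06] w 20.2
t 18.93 q [-0.2, 0.5, 1.52, 0.72, 1.31, -1.98] p [580.4, 155.8, 225.4] F [0.2, -0.8, 0.3] T [-0.32, 0.04, 0.07] w 20.2
```

View pics/side8c.png

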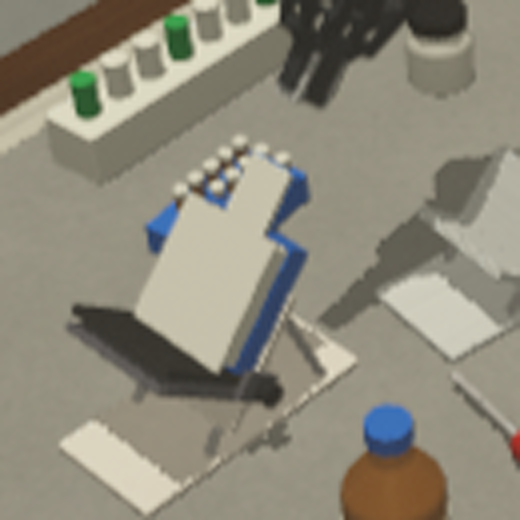

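View pics/top8c.png

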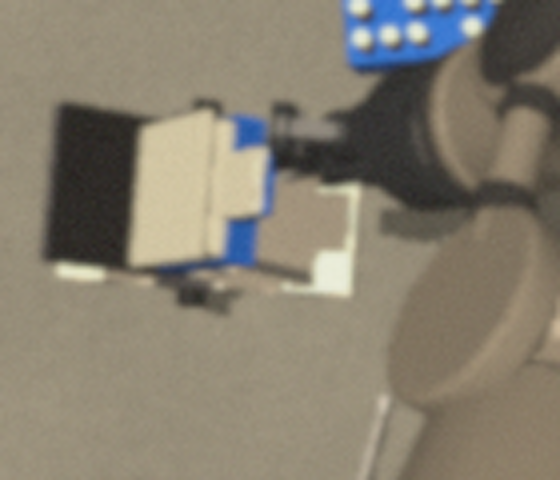

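Run:
```python
from geo import *
from plan import rf,Rr
s=[(187,195),(280,245),(135,310),(222,372),(254,149),(294,170)]; t=[(212,110),(210,258),(143,122),(130,267),(266,148),(262,215)]
s=np.array(s)/4+[170,180]-.4; t=np.array(t)/4+[130,110]-.4
for a,b in zip(s,t):
    p,e=tri(a,b); print((Rr.T@(p-rf)).round(1),e.round(1))
# predicted projections of ideal dish at (-78,0,19), lid down
c=np.array([[-78-48,-45,38],[-78-48,45,38],[-30,-45,38],[-30,45,38],[-171,-20,25],[-171,20,25]],float)
W=c@Rr.T+rf
print('pred side',((proj('side',W)-[170,180]+.4)*4).round(0).tolist());print('pred top',((proj('top',W)-[130,110]+.4)*4).round(0).tolist())
```

```text
[-121.5  -44.6   34.1] 1.6
[-125.1   45.4   29.7] 1.0
[-31.5 -45.8  37.9] 4.3
[-30.1  47.9  38.4] 4.6
[-171.5  -17.4   21. ] 0.9
[-173.    22.6   21. ] 0.5
pred side [[187.0, 189.0], [273.0, 242.0], [132.0, 312.0], [216.0, 369.0], [248.0, 147.0], [287.0, 170.0]]
pred top [[208.0, 106.0], [197.0, 255.0], [144.0, 126.0], [133.0, 265.0], [259.0, 142.0], [254.0, 210.0]]
```

```bash
python3 -m pendant '[{"offset":[-8,0,-10],"dr":[0,-5,0]},{"offset":[-6,0,-12],"dr":[0,-5,0]},{"offset":[-6,0,-12],"dr":[0,-5,0]},{"offset":[-4,0,-12],"dr":[0,-5,0]},{"offset":[-4,0,-12],"dr":[0,-5,0]},{"offset":[-2,0,-6],"dr":[0,-5,0]},{"offset":[-1,0,0],"dr":[0,-5,0]},{"offset":[0,0,0],"dr":[0,-5,0]}]'
python3 - <<'E'
from plan import *
show()
tcp=ca+Ra[:,0]*(-76+8); pre=tcp-65*Ra[:,0]; print('tcp',tcp.round(1),'pre',pre.round(1))
p,R=cur(); n=17; dp=(np.array([pre[0],pre[1],270])-p)/n; Rk=Ro.from_matrix(R); print('ang',np.degrees(np.arctan2(R[1,0],R[0,0])))
for k in range(n): print(k,np.round(Rk.inv().apply(dp),0).tolist()); Rk=Rk*Ro.from_rotvec([0,0,10.5],degrees=True)
E
```

```text
time: 20.02
ee_pos: [576.9, 100.3, 264.6]
tool_rot: [[0.058, 0.998, -0.0], [0.998, -0.058, -0.002], [-0.002, -0.0, -1.0]]
force: [-0.5, -0.4, -0.5]
width: 20.3
t 20.02 q [0.04, 0.44, 1.31, -0.0, 1.39, -1.47] p [576.9, 100.3, 264.6] F [-0.5, -0.4, -0.5] T [0.02, -0.02, 0.05] w 20.3
tcp [ 520.5 -288.   137.1] pre [ 519.1 -329.7  186.9]
ang 86.66315038356376
0 [-25.0, -2.0, -0.0]
1 [-25.0, 3.0, -0.0]
2 [-24.0, 7.0, -0.0]
3 [-23.0, 12.0, -0.0]
4 [-20.0, 16.0, -0.0]
5 [-17.0, 19.0, -0.0]
6 [-13.0, 22.0, -0.0]
7 [-9.0, 24.0, -0.0]
8 [-5.0, 25.0, -0.0]
9 [0.0, 26.0, -0.0]
10 [5.0, 25.0, -0.0]
11 [9.0, 24.0, -0.0]
12 [13.0, 22.0, -0.0]
13 [17.0, 19.0, -0.0]
14 [20.0, 15.0, -0.0]
15 [23.0, 12.0, -0.0]
16 [24.0, 7.0, -0.0]
```

```bash
python3 -m pendant '[{"offset":[-25,-2,-1],"dr":[0,0,10.5]},{"offset":[-25,3,-1],"dr":[0,0,10.5]},{"offset":[-24,7,-1],"dr":[0,0,10.5]},{"offset":[-23,12,-1],"dr":[0,0,10.5]},{"offset":[-20,16,-1],"dr":[0,0,10.5]},{"offset":[-17,19,-1],"dr":[0,0,10.5]},{"offset":[-13,22,0],"dr":[0,0,10.5]},{"offset":[-9,24,0],"dr":[0,0,10.5]}]' -0.2
python3 -m pendant '[{"offset":[-5,25,0],"dr":[0,0,10.5]},{"offset":[0,26,0],"dr":[0,0,10.5]},{"offset":[5,25,0],"dr":[0,0,10.5]},{"offset":[9,24,0],"dr":[0,0,10.5]},{"offset":[13,22,0],"dr":[0,0,10.5]},{"offset":[17,19,0],"dr":[0,0,10.5]},{"offset":[20,15,0],"dr":[0,0,10.5]},{"offset":[23,12,0],"dr":[0,0,10.5]}]'
python3 -m pendant '[{"offset":[24,7,0],"dr":[0,0,10.5]},{"offset":[0,0,0],"dr":[0,0,0]}]'
python3 - <<'E'
from plan import *
show()
tcp=ca+Ra[:,0]*(-76+8); pre=tcp-65*Ra[:,0]; rows(pre,toolR(Ra,-1),8)
E
```

```text
time: 21.02
ee_pos: [550.6, -102.1, 270.2]
tool_rot: [[0.999, 0.041, -0.001], [0.041, -0.999, 0.001], [-0.001, -0.001, -1.0]]
force: [0.3, 0.2, -0.2]
width: 51.3
time: 22.02
ee_pos: [522.2, -304.6, 269.9]
tool_rot: [[0.145, -0.989, -0.0], [-0.989, -0.145, 0.002], [-0.002, 0.0, -1.0]]
force: [-0.6, -0.7, -0.1]
width: 51.0
time: 22.28
ee_pos: [518.6, -330.1, 269.5]
tool_rot: [[-0.034, -0.999, -0.001], [-0.999, 0.034, 0.002], [-0.002, 0.001, -1.0]]
force: [-1.2, 0.8, 0.3]
width: 51.2
t 22.27 q [-0.69, 0.49, 1.21, 0.0, 1.44, 0.91] p [518.6, -330.1, 269.5] F [-1.2, 0.8, 0.3] T [0.03, -0.0, 0.02] w 51.2
dp [  0.5   0.4 -82.6] rot [  0.  -39.9  -0.1] 39.9
0 [-0.0, -0.1, 10.3] [0.0, -4.99, -0.01]
1 [0.9, -0.1, 10.3] [0.0, -4.99, -0.01]
2 [1.8, -0.1, 10.2] [0.0, -4.99, -0.01]
3 [2.6, -0.1, 10.0] [0.0, -4.99, -0.01]
4 [3.5, -0.1, 9.7] [0.0, -4.99, -0.01]
5 [4.3, -0.1, 9.4] [0.0, -4.99, -0.01]
6 [5.1, -0.1, 9.0] [0.0, -4.99, -0.01]
7 [5.9, -0.1, 8.5] [0.0, -4.99, -0.01]
```

```bash
python3 -m pendant '[{"offset":[0,0,10],"dr":[0,-5,0]},{"offset":[1,0,10],"dr":[0,-5,0]},{"offset":[2,0,10],"dr":[0,-5,0]},{"offset":[3,0,10],"dr":[0,-5,0]},{"offset":[3,0,10],"dr":[0,-5,0]},{"offset":[4,0,9],"dr":[0,-5,0]},{"offset":[5,0,9],"dr":[0,-5,0]},{"offset":[6,-1,8],"dr":[0,-5,0]}]'
python3 - <<'E'
from plan import *
show()
tcp=ca+Ra[:,0]*(-76+8); rows(tcp,toolR(Ra,-1),1)
E
```

```text
time: 23.28
ee_pos: [520.5, -327.9, 188.9]
tool_rot: [[-0.021, -1.0, 0.02], [-0.763, 0.029, 0.646], [-0.646, -0.002, -0.763]]
force: [-0.2, 0.7, -0.0]
width: 51.3
t 23.27 q [-0.9, 0.83, 1.0, 0.45, 1.85, 0.71] p [520.5, -327.9, 188.9] F [-0.2, 0.7, -0.0] T [-0.28, -0.07, 0.01] w 51.3
dp [ -0.1  39.9 -51.8] rot [0.1 0.2 0.3] 0.4
0 [3.0, 1.3, 65.3] [0.08, 0.23, 0.25]
```

```bash
python3 -m pendant '[{"offset":[3,1,5],"dr":[0,0,0]},{"offset":[0,0,10],"dr":[0,0.2,0.2]},{"offset":[0,0,10],"dr":[0,0,0]},{"offset":[0,0,10],"dr":[0,0,0]},{"offset":[0,0,10],"dr":[0,0,0]},{"offset":[0,0,10],"dr":[0,0,0]},{"offset":[0,0,10],"dr":[0,0,0]},{"offset":[0,0,0],"dr":[0,0,0]}]'; python3 -c "
from plan import *
import cv2
from bench import viewer
show()
tcp=ca+Ra[:,0]*(-76+8);rows(tcp,toolR(Ra,-1),1)
for n in('top','side'):
    im=viewer.get_image(n)['color'][:,:,::-1]; cv2.imwrite(f'pics/{n}9.png',im)
    c=im[140:220,335:435] if n=='top' else im[130:230,300:400]
    cv2.imwrite(f'pics/{n}9c.png',cv2.resize(c,None,fx=5,fy=5,interpolation=cv2.INTER_CUBIC))
"
```

```text
time: 24.28
ee_pos: [520.2, -288.8, 136.6]
tool_rot: [[-0.028, -0.999, 0.019], [-0.767, 0.034, 0.641], [-0.642, 0.003, -0.767]]
force: [0.0, -0.2, -0.7]
width: 51.3
t 24.27 q [-0.86, 0.83, 1.16, 0.45, 1.69, 0.67] p [520.2, -288.8, 136.6] F [0.0, -0.2, -0.7] T [-0.31, 0.03, 0.04] w 51.3
dp [0.3 0.8 0.5] rot [ 0.1 -0.1 -0.2] 0.2
0 [-1.0, -0.2, 0.2] [0.11, -0.09, -0.17]
```

View pics/top9c.png

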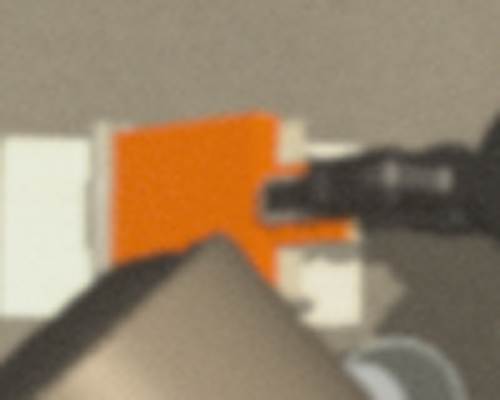

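View pics/side9c.png

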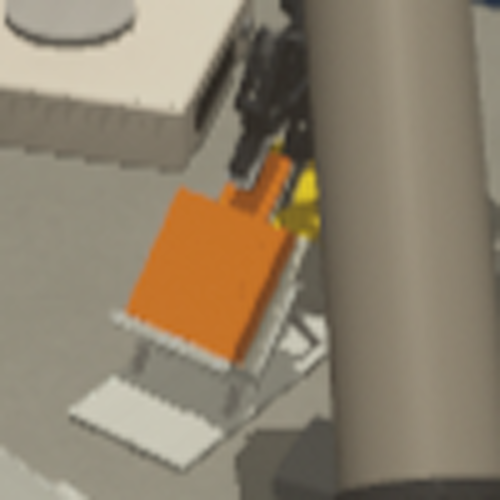

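```bash
python3 -m pendant '[{"offset":[-1,0,0],"dr":[0,0,0]},{"offset":[0,0,0],"dr":[0,0,0]},{"offset":[0,0,0],"dr":[0,0,0]},{"offset":[0,0,0],"dr":[0,0,0]},{"offset":[0,0,0],"dr":[0,0,0]},{"offset":[0,0,0],"dr":[0,0,0]}]' 1 80
```

```text
time: 25.12
ee_pos: [520.5, -288.5, 138.8]
tool_rot: [[-0.027, -0.999, 0.021], [-0.767, 0.034, 0.641], [-0.641, 0.002, -0.767]]
force: [0.5, -0.1, 6.0]
width: 10.8
```

Pinched (10.8 mm). Lift straight up, then turn upright.

```bash
python3 -m pendant '[{"offset":[-3,0,-4],"dr":[0,0,0]},{"offset":[-6,0,-8],"dr":[0,0,0]},{"offset":[-10,0,-12],"dr":[0,0,0]},{"offset":[-12,0,-15],"dr":[0,0,0]},{"offset":[-12,0,-15],"dr":[0,0,0]},{"offset":[-12,0,-15],"dr":[0,0,0]},{"offset":[-12,0,-15],"dr":[0,0,0]},{"offset":[-12,0,-15],"dr":[0,0,0]}]'; python3 -m pendant '[{"offset":[-12,0,-15],"dr":[0,5,0]},{"offset":[-8,0,-12],"dr":[0,5,0]},{"offset":[-5,0,-8],"dr":[0,5,0]},{"offset":[0,0,-5],"dr":[0,5,0]},{"offset":[0,0,0],"dr":[0,5,0]},{"offset":[0,0,0],"dr":[0,5,0]},{"offset":[0,0,0],"dr":[0,5,0]},{"offset":[0,0,0],"dr":[0,5,0]}]'
python3 - <<'E'
from plan import *
show()
p,R=cur(); a=np.degrees(np.arctan2(R[1,0],R[0,0])); print('ang',a)
pre=rf+Rr@np.array([-165-68,0,90]); print('pre',pre.round(1))
n=17; w=-(86.5-a)/n; print('w',w); dp=(np.array([pre[0],pre[1],320])-p)/n; Rk=Ro.from_matrix(R)
for k in range(n): print(k,np.round(Rk.inv().apply(dp),0).tolist()); Rk=Rk*Ro.from_rotvec([0,0,w],degrees=True)
import cv2
from bench import viewer
im=viewer.get_image('side')['color'][:,:,::-1]; cv2.imwrite('pics/side10.png',im)
E
```

```text
time: 26.12
ee_pos: [520.6, -291.6, 265.9]
tool_rot: [[-0.028, -0.999, 0.02], [-0.767, 0.035, 0.64], [-0.641, 0.002, -0.768]]
force: [0.2, 0.3, -2.2]
width: 10.9
time: 27.12
ee_pos: [520.5, -293.6, 312.9]
tool_rot: [[-0.035, -0.999, -0.002], [-0.999, 0.035, -0.004], [0.004, 0.002, -1.0]]
force: [0.2, -0.4, -2.6]
width: 11.0
t 27.12 q [-0.64, 0.44, 1.18, -0.0, 1.52, 0.97] p [520.5, -293.6, 312.9] F [0.2, -0.4, -2.6] T [0.03, 0.02, -0.05] w 11.0
ang -92.02907723870048
pre [583.3 206.8 272.3]
w -10.50171042580591
0 [-30.0, -3.0, -1.0]
1 [-29.0, -8.0, -1.0]
2 [-27.0, -13.0, -1.0]
3 [-24.0, -18.0, -1.0]
4 [-20.0, -22.0, -1.0]
5 [-16.0, -25.0, -1.0]
6 [-11.0, -28.0, -1.0]
7 [-6.0, -29.0, -1.0]
8 [-0.0, -30.0, -1.0]
9 [5.0, -29.0, -1.0]
10 [10.0, -28.0, -1.0]
11 [15.0, -26.0, -1.0]
12 [20.0, -22.0, -1.0]
13 [23.0, -18.0, -1.0]
14 [26.0, -14.0, -1.0]
15 [28.0, -9.0, -1.0]
16 [29.0, -4.0, -1.0]
```

View pics/side10.png

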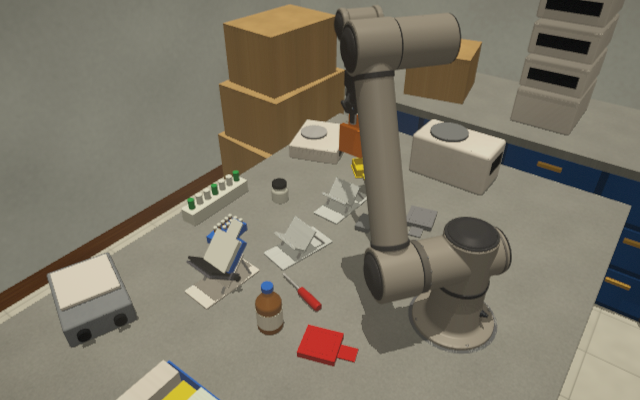

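```bash
python3 -m pendant '[{"offset":[-30,-3,-1],"dr":[0,0,-10.5]},{"offset":[-29,-8,-1],"dr":[0,0,-10.5]},{"offset":[-27,-13,-1],"dr":[0,0,-10.5]},{"offset":[-24,-18,-1],"dr":[0,0,-10.5]},{"offset":[-20,-22,-1],"dr":[0,0,-10.5]},{"offset":[-16,-25,-1],"dr":[0,0,-10.5]},{"offset":[-11,-28,-1],"dr":[0,0,-10.5]},{"offset":[-6,-29,-1],"dr":[0,0,-10.5]}]'
python3 -m pendant '[{"offset":[0,-30,-1],"dr":[0,0,-10.5]},{"offset":[5,-29,-1],"dr":[0,0,-10.5]},{"offset":[10,-28,-1],"dr":[0,0,-10.5]},{"offset":[15,-26,-1],"dr":[0,0,-10.5]},{"offset":[20,-22,-1],"dr":[0,0,-10.5]},{"offset":[23,-18,-1],"dr":[0,0,-10.5]},{"offset":[26,-14,-1],"dr":[0,0,-10.5]},{"offset":[28,-9,-1],"dr":[0,0,-10.5]}]'
python3 -m pendant '[{"offset":[29,-4,-1],"dr":[0,0,-10.5]},{"offset":[0,0,0],"dr":[0,0,0]}]'
python3 -c "
from plan import *
show()
rows(rf+Rr@np.array([-165-68,0,90]),toolR(Rr,1),8)"
```

```text
time: 28.18
ee_pos: [550.5, -55.4, 319.9]
tool_rot: [[0.991, -0.134, -0.003], [-0.134, -0.991, -0.0], [-0.003, 0.001, -1.0]]
force: [-0.7, -0.4, -2.3]
width: 10.6
time: 29.18
ee_pos: [580.0, 179.6, 327.1]
tool_rot: [[0.237, 0.972, -0.004], [0.972, -0.237, -0.001], [-0.002, -0.004, -1.0]]
force: [-0.3, -0.2, -2.0]
width: 10.9
time: 29.42
ee_pos: [583.0, 209.7, 327.6]
tool_rot: [[0.058, 0.998, -0.004], [0.998, -0.058, -0.001], [-0.001, -0.004, -1.0]]
force: [0.8, -0.7, -2.0]
width: 10.9
t 29.43 q [0.22, 0.48, 1.07, 0.0, 1.59, -1.29] p [583.0, 209.7, 327.6] F [0.8, -0.7, -2.0] T [-0.03, -0.03, -0.07] w 10.9
dp [  0.3  -2.9 -55.3] rot [-0.3 40.1  0.1] 40.1
0 [-0.3, 0.1, 6.9] [-0.04, 5.01, 0.01]
1 [-0.9, 0.1, 6.9] [-0.04, 5.01, 0.01]
2 [-1.5, 0.1, 6.7] [-0.04, 5.01, 0.01]
3 [-2.1, 0.1, 6.6] [-0.04, 5.01, 0.01]
4 [-2.7, 0.1, 6.4] [-0.04, 5.01, 0.01]
5 [-3.2, 0.1, 6.1] [-0.04, 5.01, 0.01]
6 [-3.8, 0.1, 5.8] [-0.04, 5.01, 0.01]
7 [-4.3, 0.1, 5.5] [-0.04, 5.01, 0.01]
```

```bash
python3 -m pendant '[{"offset":[0,0,0],"dr":[0,5,0]},{"offset":[0,0,0],"dr":[0,5,0]},{"offset":[0,0,0],"dr":[0,5,0]},{"offset":[-1,0,2],"dr":[0,5,0]},{"offset":[-5,0,12],"dr":[0,5,0]},{"offset":[-6,0,12],"dr":[0,5,0]},{"offset":[-7,0,12],"dr":[0,5,0]},{"offset":[-8,0,10],"dr":[0,5,0]}]'
python3 -c "
from plan import *
import cv2
from bench import viewer
show();rk();rows(rf+Rr@np.array([-233,0,90]),toolR(Rr,1),1)
for n in('top','side'):
    im=viewer.get_image(n)['color'][:,:,::-1]; cv2.imwrite(f'pics/{n}11.png',im)
    c=im[80:230,100:270] if n=='top' else im[130:310,150:330]
    cv2.imwrite(f'pics/{n}11c.png',cv2.resize(c,None,fx=4,fy=4,interpolation=cv2.INTER_CUBIC)[:600])
"
```

```text
time: 30.42
ee_pos: [583.2, 204.2, 272.6]
tool_rot: [[0.051, 0.998, 0.038], [0.764, -0.063, 0.642], [0.643, -0.003, -0.766]]
force: [0.4, -0.1, -2.4]
width: 11.1
t 30.43 q [-0.12, 0.46, 1.46, 0.72, 1.34, -1.83] p [583.2, 204.2, 272.6] F [0.4, -0.1, -2.4] T [-0.6, 0.07, -0.0] w 11.1
t 30.43 tcp rack [-2.349e+02 -1.000e-01  8.810e+01] F rack [ 0.  -0.4 -0.1] Trk [0.03 0.61 0.02] w 11.1
dp [ 0.1  2.6 -0.2] rot [-0.1 -0.  -0.2] 0.2
0 [1.9, -0.1, 1.9] [-0.05, -0.02, -0.23]
```

View pics/side11c.png

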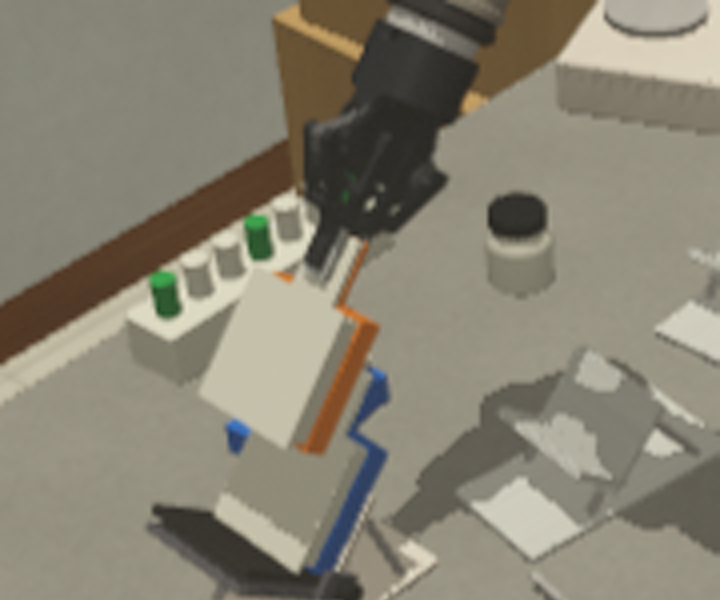

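View pics/top11c.png

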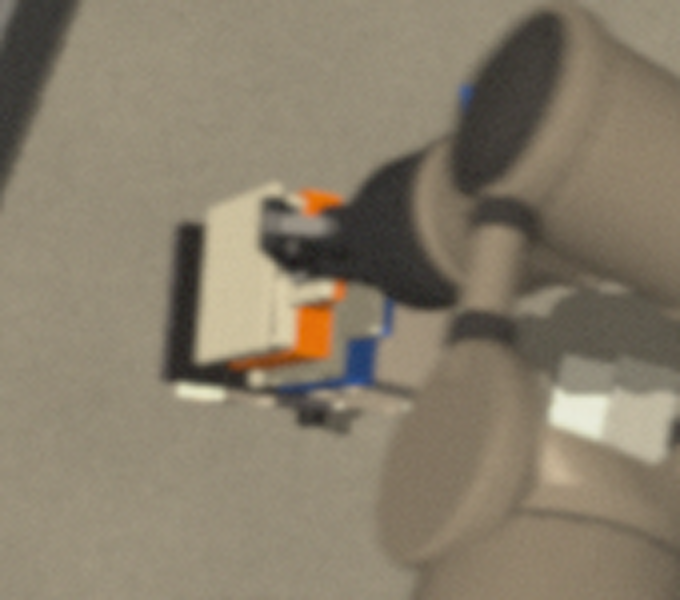

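Run:
```python
from geo import *
from plan import rf,Rr
s=[(255,268),(343,318),(200,398),(290,447)]; t=[(278,185),(268,350),(207,210),(197,362)]
s=np.array(s)/4+[150,130]-.4; t=np.array(t)/4+[100,80]-.4
for a,b in zip(s,t):
    p,e=tri(a,b); print((Rr.T@(p-rf)).round(1),e.round(1))
```

```text
[-207.6  -43.4  102.2] 2.7
[-208.1   45.7  101.8] 0.1
[-111.7  -42.   103.5] 5.6
[-116.7   47.6  104. ] 5.5
```

```bash
R='python3 -c "from plan import *;rk()"'; python3 -m pendant '[{"offset":[-5,0,5],"dr":[0,0,0]},{"offset":[-6,-1,8],"dr":[0,0,0]},{"offset":[-6,0,8],"dr":[0,0,0]},{"offset":[-5,0,8],"dr":[0,0,0]},{"offset":[0,0,8],"dr":[0,0,0]},{"offset":[0,0,8],"dr":[0,0,0]},{"offset":[0,0,8],"dr":[0,0,0]},{"offset":[0,0,0],"dr":[0,0,0]}]' >/dev/null; eval $R; python3 -m pendant '[{"offset":[0,0,6],"dr":[0,0,0]},{"offset":[0,0,6],"dr":[0,0,0]},{"offset":[0,0,5],"dr":[0,0,0]},{"offset":[0,0,3],"dr":[0,0,0]},{"offset":[0,0,0],"dr":[0,0,0]}]' >/dev/null; eval $R; python3 -c "
import cv2
from bench import viewer
im=viewer.get_image('side')['color'][:,:,::-1]
cv2.imwrite('pics/side12c.png',cv2.resize(im[160:310,160:310],None,fx=4,fy=4,interpolation=cv2.INTER_CUBIC)[:600])"
```

```text
t 31.52 tcp rack [-180.4    1.5   66.8] F rack [-0.7 -0.7  0.8] Trk [-0.03  0.64 -0.  ] w 10.7
t 32.15 tcp rack [-160.8    1.3   66.7] F rack [-0.4 -0.  -0.3] Trk [ 0.05  0.54 -0.  ] w 11.1
```

View pics/side12c.png

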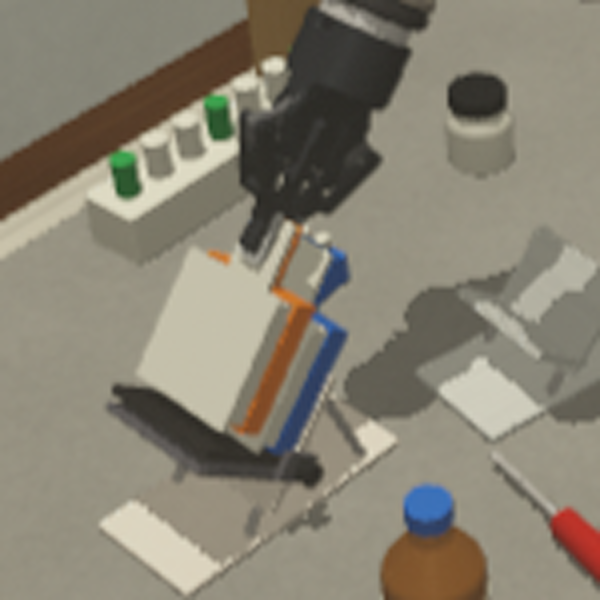

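```bash
R='python3 -c "from plan import *;rk()"'; python3 -m pendant '[{"offset":[-1.5,1,0],"dr":[0,0,0]},{"offset":[-1.5,1,0],"dr":[0,0,0]},{"offset":[-1.5,0,0],"dr":[0,0,0]},{"offset":[0,0,0],"dr":[0,0,0]}]' >/dev/null; eval $R; python3 -m pendant '[{"offset":[-1,0,0],"dr":[0,0,0]},{"offset":[-1,0,0],"dr":[0,0,0]},{"offset":[0,0,0],"dr":[0,0,0]}]' >/dev/null; eval $R; python3 -m pendant '[{"offset":[-0.5,0,0],"dr":[0,0,0]},{"offset":[0,0,0],"dr":[0,0,0]}]' >/dev/null; eval $R
```

```text
t 32.7 tcp rack [-161.1   -0.8   62. ] F rack [-0.  -0.6  0.5] Trk [-0.05  0.59  0.04] w 11.1
t 33.08 tcp rack [-161.1   -0.8   60.2] F rack [0.  0.1 0.7] Trk [-0.01  0.56  0.01] w 11.0
t 33.33 tcp rack [-161.1   -0.8   59.9] F rack [0.7 0.2 1.5] Trk [0.07 0.42 0.06] w 10.7
```

```bash
R='python3 -c "from plan import *;rk()"'; python3 -m pendant '[{"offset":[0.3,0,1],"dr":[0,0,0]},{"offset":[0,0,1],"dr":[0,0,0]},{"offset":[0,0,0],"dr":[0,0,0]}]' >/dev/null; eval $R; python3 -m pendant '[{"offset":[0,0,1],"dr":[0,0,0]},{"offset":[0,0,1],"dr":[0,0,0]},{"offset":[0,0,0],"dr":[0,0,0]}]' >/dev/null; eval $R; python3 -m pendant '[{"offset":[0,0,1],"dr":[0,0,0]},{"offset":[0,0,0],"dr":[0,0,0]}]' >/dev/null; eval $R
```

```text
t 33.7 tcp rack [-159.    -0.7   60. ] F rack [ 0.6 -0.5  0.3] Trk [-0.05  0.38  0.01] w 10.9
t 34.08 tcp rack [-157.    -0.8   60. ] F rack [-0.1 -0.1  0.8] Trk [ 0.01  0.35 -0.04] w 10.7
t 34.33 tcp rack [-156.    -0.7   60. ] F rack [0.7 0.  0.5] Trk [ 0.04  0.43 -0.05] w 10.8
```

```bash
R='python3 -c "from plan import *;rk()"'; python3 -m pendant '[{"offset":[0,0,1],"dr":[0,0,0]},{"offset":[0,0,0],"dr":[0,0,0]}]' >/dev/null; eval $R; python3 -m pendant '[{"offset":[0,0,1],"dr":[0,0,0]},{"offset":[0,0,0],"dr":[0,0,0]}]' >/dev/null; eval $R; python3 -m pendant '[{"offset":[0,0,1],"dr":[0,0,0]},{"offset":[0,0,0],"dr":[0,0,0]}]' >/dev/null; eval $R
```

```text
t 34.58 tcp rack [-155.    -0.8   60. ] F rack [0.2 0.4 1. ] Trk [0.06 0.37 0.01] w 10.8
t 34.83 tcp rack [-154.    -0.7   60. ] F rack [-0.5 -0.4  1.6] Trk [0.01 0.31 0.05] w 10.9
t 35.08 tcp rack [-153.    -0.7   60. ] F rack [0.7 0.2 1.5] Trk [0.03 0.32 0.04] w 10.8
```

```bash
R='python3 -c "from plan import *;rk()"'; python3 -m pendant '[{"offset":[0,0,1],"dr":[0,0,0]},{"offset":[0,0,0],"dr":[0,0,0]}]' >/dev/null; eval $R; python3 -m pendant '[{"offset":[0,0,1],"dr":[0,0,0]},{"offset":[0,0,0],"dr":[0,0,0]}]' >/dev/null; eval $R; python3 -m pendant '[{"offset":[0,0,1],"dr":[0,0,0]},{"offset":[0,0,0],"dr":[0,0,0]}]' >/dev/null; eval $R
```

```text
t 35.33 tcp rack [-152.1   -0.8   60. ] F rack [-0.2 -0.4  1.2] Trk [ 0.02  0.29 -0.04] w 10.8
t 35.58 tcp rack [-151.1   -0.8   60. ] F rack [ 0.3 -0.1  1. ] Trk [ 0.03  0.28 -0.04] w 10.9
t 35.83 tcp rack [-150.    -0.7   60. ] F rack [-0.2 -0.   1.1] Trk [ 0.03  0.31 -0.03] w 10.9
```

```bash
R='python3 -c "from plan import *;rk()"'; python3 -m pendant '[{"offset":[0,0,1],"dr":[0,0,0]},{"offset":[0,0,0],"dr":[0,0,0]}]' >/dev/null; eval $R; python3 -m pendant '[{"offset":[0,0,1],"dr":[0,0,0]},{"offset":[0,0,0],"dr":[0,0,0]}]' >/dev/null; eval $R
```

```text
t 36.08 tcp rack [-149.    -0.7   60. ] F rack [-1.  -1.4  1.8] Trk [0.02 0.3  0.01] w 10.7
t 36.33 tcp rack [-148.1   -0.8   60. ] F rack [-0.7 -0.2  1.4] Trk [0.02 0.29 0.03] w 10.6
```

```bash
R='python3 -c "from plan import *;rk()"'; python3 -m pendant '[{"offset":[0,0,1],"dr":[0,0,0]},{"offset":[0,0,0],"dr":[0,0,0]}]' >/dev/null; eval $R; python3 -m pendant '[{"offset":[0,0,1],"dr":[0,0,0]},{"offset":[0,0,0],"dr":[0,0,0]}]' >/dev/null; eval $R; python3 -c "
import cv2
from bench import viewer
im=viewer.get_image('side')['color'][:,:,::-1]
cv2.imwrite('pics/side13c.png',cv2.resize(im[160:310,160:310],None,fx=4,fy=4,interpolation=cv2.INTER_CUBIC)[:600])"
```

```text
t 36.58 tcp rack [-147.3   -0.8   60. ] F rack [-4.3  1.   0.5] Trk [0.06 0.37 0.09] w 10.8
t 36.83 tcp rack [-146.4   -0.8   60. ] F rack [-7.4  2.6  0.8] Trk [0.02 0.39 0.29] w 10.6
```

View pics/side13c.png

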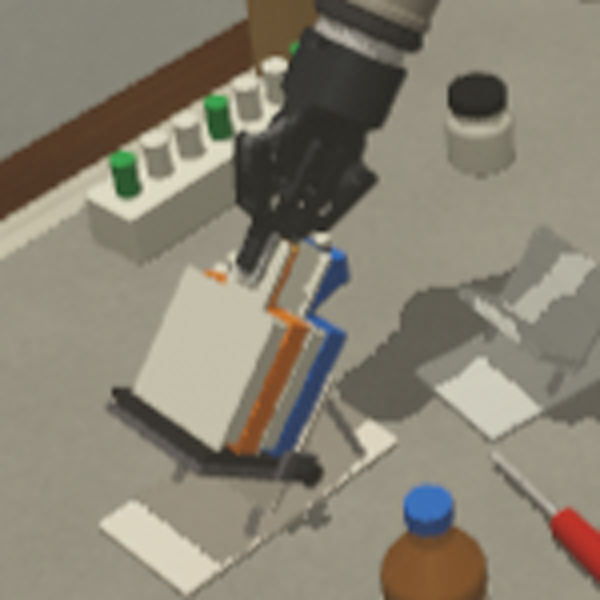

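```bash
R='python3 -c "from plan import *;rk()"'; python3 -m pendant '[{"offset":[0,0,-1],"dr":[0,0,0]},{"offset":[0,0,0],"dr":[0,0,0]}]' >/dev/null; eval $R; python3 -m pendant '[{"offset":[-0.3,0,0],"dr":[0,0,0]},{"offset":[0,0,0],"dr":[0,0,0]}]' >/dev/null; eval $R
```

```text
t 37.12 tcp rack [-147.1   -0.8   60. ] F rack [-6.2  1.   1. ] Trk [0.02 0.42 0.18] w 10.8
t 37.38 tcp rack [-147.1   -0.8   59.8] F rack [-5.6  1.7  2.4] Trk [0.02 0.23 0.18] w 11.2
```

```bash
R='python3 -c "from plan import *;rk()"'; python3 -m pendant '[{"offset":[0,0,-0.5],"dr":[0,0,0]},{"offset":[0,0,0],"dr":[0,0,0]}]' >/dev/null; eval $R;  python3 -m pendant '[{"offset":[0,0,0],"dr":[0,0,0]},{"offset":[0,0,0],"dr":[0,0,0]},{"offset":[0,0,0],"dr":[0,0,0]},{"offset":[0,0,0],"dr":[0,0,0]}]' 0.55 ; eval $R; python3 -c "
from bench import viewer
import cv2
im=viewer.get_image('side')['color'][:,:,::-1]; cv2.imwrite('pics/side14c.png',cv2.resize(im[160:310,160:310],None,fx=4,fy=4,interpolation=cv2.INTER_CUBIC))"
```

```text
t 37.62 tcp rack [-147.5   -0.8   59.8] F rack [-2.4  0.4  2. ] Trk [ 0.04  0.06 -0.  ] w 11.0
time: 38.12
ee_pos: [586.0, 238.4, 187.4]
tool_rot: [[0.048, 0.998, 0.037], [0.766, -0.061, 0.64], [0.641, -0.002, -0.768]]
force: [0.0, -0.1, 0.2]
width: 18.9
t 38.12 tcp rack [-147.6   -0.8   59.7] F rack [-1.9 -0.   1.5] Trk [ 0.04  0.29 -0.03] w 18.9
```

View pics/side14c.png

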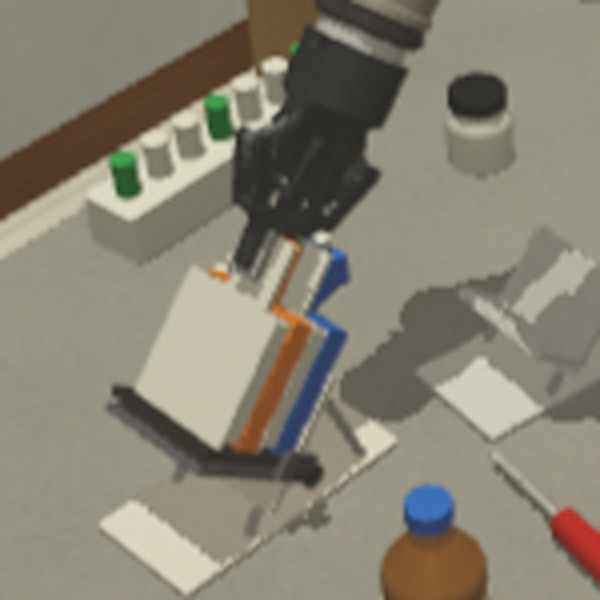

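Released with the stack undisturbed. Withdraw straight back along the fingers.

```bash
python3 -m pendant '[{"offset":[0,0,-3],"dr":[0,0,0]},{"offset":[0,0,-4],"dr":[0,0,0]},{"offset":[0,0,-5],"dr":[0,0,0]},{"offset":[0,0,-6],"dr":[0,0,0]},{"offset":[0,0,-10],"dr":[0,0,0]},{"offset":[0,0,-15],"dr":[0,0,0]},{"offset":[0,0,-20],"dr":[0,0,0]},{"offset":[0,0,-20],"dr":[0,0,0]}]'; python3 -m pendant '[{"offset":[0,0,-25],"dr":[0,0,0]},{"offset":[0,0,-25],"dr":[0,0,0]},{"offset":[0,0,-15],"dr":[0,0,0]},{"offset":[0,0,0],"dr":[0,0,0]},{"offset":[0,0,0],"dr":[0,0,0]}]'
python3 - <<'E'
from plan import *
from geo import *
import cv2
from bench import viewer
show()
for n in('top','side'):
    im=viewer.get_image(n)['color'][:,:,::-1]; cv2.imwrite(f'pics/{n}15.png',im)
    c=im[100:230,120:270] if n=='top' else im[160:310,160:310]
    cv2.imwrite(f'pics/{n}15c.png',cv2.resize(c,None,fx=4,fy=4,interpolation=cv2.INTER_CUBIC))
c=np.array([[-78-48,-45,76],[-78-48,45,76],[-30,-45,76],[-30,45,76],[-171,-20,63],[-171,20,63]],float)
W=c@Rr.T+rf
print('pred side',((proj('side',W)-[160,160]+.4)*4).round(0).tolist());print('pred top',((proj('top',W)-[120,100]+.4)*4).round(0).tolist())
E
```

```text
time: 39.17
ee_pos: [582.9, 184.3, 252.3]
tool_rot: [[0.048, 0.998, 0.038], [0.766, -0.061, 0.639], [0.641, -0.002, -0.768]]
force: [-0.3, -0.3, -0.7]
width: 19.1
time: 39.8
ee_pos: [580.1, 144.0, 300.4]
tool_rot: [[0.049, 0.998, 0.036], [0.766, -0.061, 0.64], [0.641, -0.004, -0.768]]
force: [-0.6, -0.1, -0.2]
width: 19.2
t 39.8 q [-0.22, 0.44, 1.41, 0.69, 1.46, -1.87] p [580.1, 144.0, 300.4] F [-0.6, -0.1, -0.2] T [-0.32, 0.03, 0.06] w 19.2
pred side [[190.0, 261.0], [277.0, 316.0], [134.0, 387.0], [219.0, 446.0], [252.0, 219.0], [292.0, 242.0]]
pred top [[186.0, 134.0], [175.0, 286.0], [125.0, 156.0], [113.0, 298.0], [237.0, 171.0], [232.0, 240.0]]
```

View pics/side15c.png

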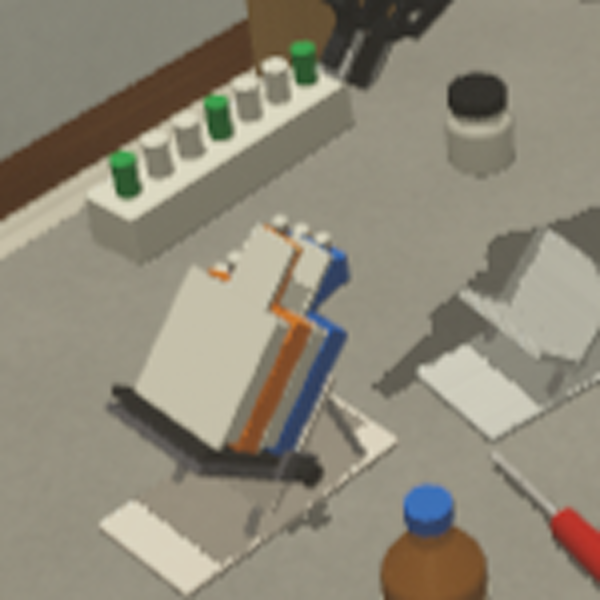

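View pics/top15c.png

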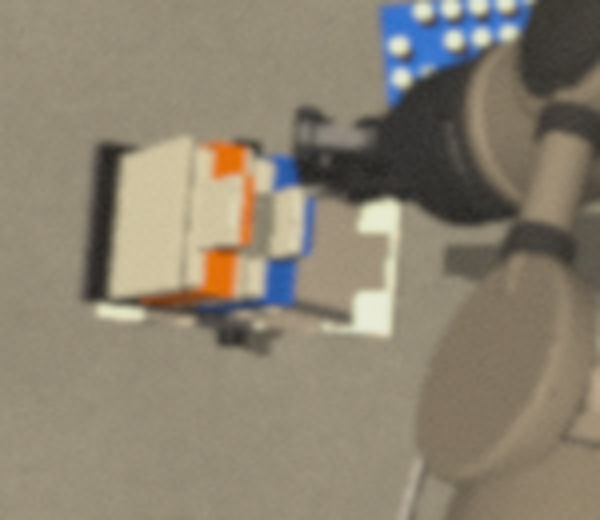

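View pics/top15.png

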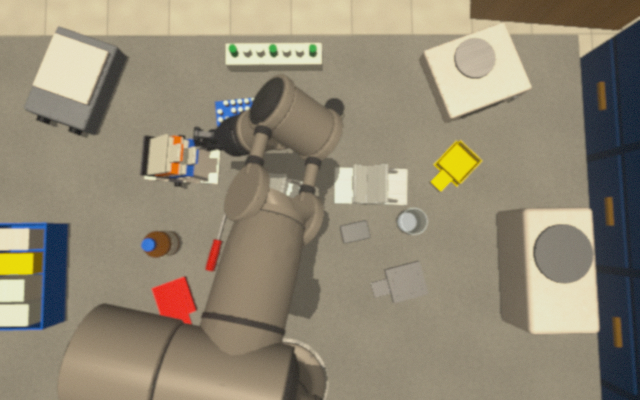

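```bash
python3 -c "
from bench import job
print(job.close_job())"
```

```text
the job is handed in; nothing more can be done
None
```

Both dishes are in the rack, closed, upside down and let go. The blue one lies against the backrest and the amber one squarely on top of it. I handed the job in at about 40 s of the 72 s. The hand-in gives no verdict.

- **Handling:** I pinched each dish by its tabs at 80 N, upended it, turned it half over and set it down by feel. The ledge is about 30 mm up the slope, and the first pictures suggested 29 mm. The force on the ledge when I let go was about 3.4 N for blue and 2.4 N for amber. Amber briefly reached 7.4 N before I backed off.
- **Position:** In the last pictures the amber corners fell within about 3 px (roughly 8 mm) of where an ideal placing would put them, consistent with both centres near 78 mm up the slope. Blue was measured before amber went on, 1 to 2 mm off mid-width.
- **Disagreements:** Some triangulated points were 3 to 5 mm off each other. Amber met blue at 60 mm out from the backrest by the tool position, against about 58 mm expected. Both are within tolerance.
- **The rest of the bench:** No bystander in view had visibly moved. In the last top view the arm covered part of the jar and vial block, so I judged those by eye from the side view. The gripper was clear, with the force reading at noise level.

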